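Load the filter chamber and close its cover crisscross

TASK

Find every blue-tabbed cassette in the crate, leaving the other parts in it, and lay them flat, tab up, side by side in the filter chamber. Then swing the cover straight over the chamber and tighten its four wing screws clockwise in two rounds, first all of them about half-way and then all fully home, each round going crisscross (from each first screw to the one diagonally opposite, then the other pair), so that the plate comes down level and seats flush. Do not turn the screws before the cover is shut, and leave the other things on the bench alone.

Things in the scene. Friction and masses are not known exactly. Their poses are not given: they have to be found in the camera images.
- chamber_floor (a point): square open-topped filter chamber (white, blue front), fixed; point at the centre of its inner floor, 8 mm above the table. Outside 190 x 190 mm, 75 mm high; inside 156 x 156 mm, 67 mm deep, with a round boss (12 mm radius) at each inner corner, 76 mm out in x and y. Axes along the walls, z up. Three cassettes fit side by side, lengths along x, at y about -46, 0 and 46 mm.
- cover (a joint): swing of the steel cover about a vertical post that stands at x 0, y +122 mm in the chamber's frame; 0 = straight over the chamber (a stop), grows as the cover swings aside counter-clockwise seen from above (starts at 2.45 to 2.75 rad); stiff (0.9 N m), stays where it is left. Its underside passes about 5 mm above the chamber's rim; the cover is 190 x 190 mm.
- handle_grip (a point): red upright round handle at the middle of the cover, 26 mm in diameter, 48 mm high, free to spin about its own axis, 122 mm from the swing post; the point is 26 mm above its foot, 139 mm above the table. Hold it here to swing the cover in a flat arc.
- plate_under (a point): the steel cover plate, 190 x 190 x 12 mm; point at the centre of its underside, z up. It hangs 4.7 mm above the chamber's rim with the screws loose; each screw draws its own corner down about 1.5 mm per rad, and with all four home the plate lies flush on the rim, 75 mm above the table.
- crate_in (a point): grey open crate, fixed; point at the centre of its inner floor, 5 mm above the table; 245 x 250 mm outside (x, y), 5 mm walls, 42 mm high; axes along its walls.
- screw_1 (a joint): turn of cover screw 1 in rad: turns clockwise seen from above from 0 (loose) to a stop at 2.6 (fully home); half-way is 1.3. Starts at 0 to 0.3. Light friction (0.08 N m), stays where left. The screws are numbered counter-clockwise round the cover: screw 3 is diagonally opposite.
- screw_1_grip (a point): wing of cover screw 1: an upright black bar with one yellow end, 46 mm long, 14 mm thick, 30 mm high, at a corner of the cover, 76 mm from the cover's middle in x and y; point on the screw's axis, 1 mm above the bar's mid height, about 28 mm above the plate's top, and sinks up to 5 mm with the plate as the screws go home. x along the bar towards its yellow end (turns with the screw), z up. With the cover shut and the screw at 0 the bar lies along the chamber's x axis.
- screw_2 (a joint): turn of cover screw 2 in rad: turns clockwise seen from above from 0 (loose) to a stop at 2.6 (fully home); half-way is 1.3. Starts at 0 to 0.3. Light friction (0.08 N m), stays where left. The screws are numbered counter-clockwise round the cover: screw 4 is diagonally opposite.
- screw_2_grip (a point): wing of cover screw 2: an upright black bar with one yellow end, 46 mm long, 14 mm thick, 30 mm high, at a corner of the cover, 76 mm from the cover's middle in x and y; point on the screw's axis, 1 mm above the bar's mid height, about 28 mm above the plate's top, and sinks up to 5 mm with the plate as the screws go home. x along the bar towards its yellow end (turns with the screw), z up. With the cover shut and the screw at 0 the bar lies along the chamber's x axis.
- screw_3 (a joint): turn of cover screw 3 in rad: turns clockwise seen from above from 0 (loose) to a stop at 2.6 (fully home); half-way is 1.3. Starts at 0 to 0.3. Light friction (0.08 N m), stays where left. The screws are numbered counter-clockwise round the cover: screw 1 is diagonally opposite.
- screw_3_grip (a point): wing of cover screw 3: an upright black bar with one yellow end, 46 mm long, 14 mm thick, 30 mm high, at a corner of the cover, 76 mm from the cover's middle in x and y; point on the screw's axis, 1 mm above the bar's mid height, about 28 mm above the plate's top, and sinks up to 5 mm with the plate as the screws go home. x along the bar towards its yellow end (turns with the screw), z up. With the cover shut and the screw at 0 the bar lies along the chamber's x axis.
- screw_4 (a joint): turn of cover screw 4 in rad: turns clockwise seen from above from 0 (loose) to a stop at 2.6 (fully home); half-way is 1.3. Starts at 0 to 0.3. Light friction (0.08 N m), stays where left. The screws are numbered counter-clockwise round the cover: screw 2 is diagonally opposite.
- screw_4_grip (a point): wing of cover screw 4: an upright black bar with one yellow end, 46 mm long, 14 mm thick, 30 mm high, at a corner of the cover, 76 mm from the cover's middle in x and y; point on the screw's axis, 1 mm above the bar's mid height, about 28 mm above the plate's top, and sinks up to 5 mm with the plate as the screws go home. x along the bar towards its yellow end (turns with the screw), z up. With the cover shut and the screw at 0 the bar lies along the chamber's x axis.
- blue_1_mid (a point): white cassette 90 x 38 mm, body 28 mm high, with an upright blue tab (50 mm long, 10 mm thick, rising 30 mm above the body, so 58 mm high in all) running along its x axis and blue end bands; 0.15 kg. Point at its middle, 29 mm above its underside (so just above the top of the body); x along the 90 mm length, z up. Grip the tab across its 10 mm thickness, about 20 mm above this point. One to three blue ones are present. Starts in the crate, tab up.
- blue_2_mid (a point): white cassette 90 x 38 mm, body 28 mm high, with an upright blue tab (50 mm long, 10 mm thick, rising 30 mm above the body, so 58 mm high in all) running along its x axis and blue end bands; 0.15 kg. Point at its middle, 29 mm above its underside (so just above the top of the body); x along the 90 mm length, z up. Grip the tab across its 10 mm thickness, about 20 mm above this point. One to three blue ones are present. Starts in the crate, tab up.
- blue_3_mid (a point): white cassette 90 x 38 mm, body 28 mm high, with an upright blue tab (50 mm long, 10 mm thick, rising 30 mm above the body, so 58 mm high in all) running along its x axis and blue end bands; 0.15 kg. Point at its middle, 29 mm above its underside (so just above the top of the body); x along the 90 mm length, z up. Grip the tab across its 10 mm thickness, about 20 mm above this point. One to three blue ones are present. Starts in the crate, tab up.
- orange_mid (a point): white cassette 90 x 38 mm, body 28 mm high, with an upright orange tab (50 mm long, 10 mm thick, rising 30 mm above the body, so 58 mm high in all) running along its x axis and orange end bands; 0.15 kg. Point at its middle, 29 mm above its underside (so just above the top of the body); x along the 90 mm length, z up. Grip the tab across its 10 mm thickness, about 20 mm above this point. Stays in the crate.
- green_mid (a point): white cassette 90 x 38 mm, body 28 mm high, with an upright green tab (50 mm long, 10 mm thick, rising 30 mm above the body, so 58 mm high in all) running along its x axis and green end bands; 0.15 kg. Point at its middle, 29 mm above its underside (so just above the top of the body); x along the 90 mm length, z up. Grip the tab across its 10 mm thickness, about 20 mm above this point. Stays in the crate.
- fitting_mid (a point): brass pipe fitting, 38 mm in diameter, 48 mm high, standing in the crate; point at its middle. Stays in the crate.
- bottle: clear bottle with blue cap, 80 mm in diameter, 170 mm high; bystander on the table, not to be disturbed. Origin at its underside.
- amber_jar: amber jar, 70 mm in diameter, 110 mm high; bystander on the table, not to be disturbed. Origin at its underside.
- wrench: wrench 170 mm long, lying flat; bystander on the table, not to be disturbed. Origin at its underside.
- beaker: glass beaker, 76 mm in diameter, 90 mm high; bystander on the table, not to be disturbed. Origin at its underside.
- tip_box: blue box, 120 x 85 x 60 mm; bystander on the table, not to be disturbed. Origin at its underside.

How it is judged:
By the outcome, as a careful person would: the job done as asked, in the order asked, and still so for the second after the job is handed in, with the robot touching nothing.
Of blue_1, blue_2, blue_3 only 1 to 3 are there at a start; the rules pass over those that are not, and their reading is None.
At some moment in a run one of blue_1, blue_2, blue_3 may be knocked a few centimetres aside while the robot is not near it.
It also fails if it takes over 208 s, if anything falls off the work surface, if the arm or the gripper's body presses on something with over 40 N, if the wrist force passes 120 N, or if a joint passes its speed limit or range.

ROBOT

A 7-joint arm with a two-finger parallel gripper is mounted at the origin on the work surface. World frame = base frame: x ahead of the robot, y to its left, z up, the work surface at z = 0. Lengths are in m, angles in rad, forces in N, time in s.
With the tool pointing down it reaches from about 0.425 to 0.875 m from the base axis. Payload 4.7 kg.
Tool frame: the origin (TCP) lies at the very end of the fingers, on their centre line; the grasp point (between the pads) lies 19 mm behind it (grip_point_offset is the distance from the TCP to the grasp point, in m); x points along the fingers, z is the direction in which the jaws open and shut, and the axes are right-handed (so a half turn about x gives the same grasp; the last joint's range is limited). The gripper opens to 87 mm and grips with 3 to 60 N. Pads are 19 mm wide; open, the fingers measure 117 mm over their backs; the gripper's body (75 mm by 190 mm) begins 51 mm behind the grasp point.
Start: joints at [-1.309, 0.321, -0.07, 1.45, 0.023, 1.371, -0.057], TCP at [0.159, 0.63, 0.223] pointing down, gripper open.
Joint ranges: [-2.86, 2.86], [-0.3, 2.09], [-1.38, 1.24], [0.06, 2.45], [-1.56, 4.7], [0.09, 2.05], [-2.69, 2.69]. Speed limits (rad/s): [2.57, 2.57, 3.14, 3.14, 3.14, 3.14, 3.14].

INTERFACE

Orientations are given as a rotation vector (axis times angle).
In Python, from bench import get_state, get_image, calibration, close_job, grip_point_offset gives the robot as it stands.
- The arm moves only by the tool play_rows, never from a script. Its argument "targets" is a list of rows, each an object with "claw": the closure, from 0 (fully open) to 1 (shut); "linear": the shift along the tool's x, y, z as a fraction of full scale, a list of three; "rotation": the turn, a rotation vector about the tool's x, y, z as a fraction of full scale, a list of three. In form: [{"claw": claw, "linear": [x, y, z], "rotation": [wx, wy, wz]}, ...]. A call has 1 to 10 rows; each row shifts and turns the pose as measured when the row begins, along the tool's axes as they then stand; what a row does not reach is not made up. Full scale, the value 1, is 2.5 cm for a shift and 90 degrees for a turn. A row lasts 1/12 s, in which the tool goes at most 41.7 mm and 7.16 degrees, less where a joint would pass 70% of its speed; a pose out of reach is approached as far as the arm can. A call with a number of a shift or a turn outside -1 to 1 is refused whole. A call with a gripper value outside its range is refused whole. The fingers move at their own pace and stop on an object; "newtons" is the grip in N (left out, the last holds). Time passes only in rows, so rows that do not move let the fingers close. It gives the time, the measured TCP pose, the force and the opening at its end, in the units of the state.
- get_state(): the state, without advancing time (a new reading comes with each control period).
- get_image(name): name is "scene" or "top" or "wrist"; returns the picture (400x640x3 uint8, blue, green, red); there is no depth.
- calibration(name): a dict with "fx", "fy", "cx", "cy" (pixels), "rvec" (rotation vector, rad) and "tvec" (3), from world to camera coordinates, as OpenCV has them; the wrist camera has in their place "hand_eye" (4x4, takes a point from camera to tool coordinates, whose origin is the TCP and whose axes are the tool frame's). Camera axes: x right, y down, z forward; pixel columns grow to the right and rows downward; lengths in m; the calibration is good to about 2 mm. A picture is of the moment at which its call begins: read the wrist's pose just before it. calibration takes no time and is no camera call.
- close_job(): hands the job in, once; it reports no verdict.
The state is a dict: "time": time; "joint_positions": joint angles; "qd": joint speeds; "joint_torque": joint torques, N m; "position": TCP position; "tool_rot": TCP orientation; "ft_force": force on the tool from outside, world axes, zero at the start; "torque": the same for the moment, N m; "grip_width": opening from 0.0 (shut) to 1.0 (fully open).
Only numpy, scipy, OpenCV 4.12 (cv2) and the standard library are available. Lean on these libraries where they do the work, as an engineer would, in place of code of your own. Each camera call takes 0.05 s, during which the arm holds its last target. There are 200 camera calls.

## Working session

There is one attempt and no reset: what is moved stays moved. The work goes in short steps, Python scripts to look and compute and a tool call to move; the robot and the scene stay as the last step left them, time stands still between calls to the robot, and variables do not carry over. Pictures are saved under pics/ and viewed, about 12 in all and at most 16, crops included, and the job is handed in when it is done.

Besides the shell and the picture viewer there is one more tool, called after "Call:" in YAML: its name, and indented under it one key for each argument. play_rows: Moves the arm, as the interface text tells. Shift numbers are shares of 2.5 cm and turn numbers shares of 90 degrees, none past 1 either way. Its arguments: {"type":"object","properties":{"targets":{"type":"array"},"newtons":{"type":"number"}},"required":["targets"]}

```bash
ls; mkdir -p pics; cat > h.py <<'E'
import numpy as np, cv2
from bench import get_state, get_image, calibration, close_job, grip_point_offset
from scipy.spatial.transform import Rotation as R
def cam(name):
    c=calibration(name); K=np.array([[c['fx'],0,c['cx']],[0,c['fy'],c['cy']],[0,0,1.]])
    if 'rvec' in c:
        Rc=cv2.Rodrigues(np.array(c['rvec'],float))[0]; t=np.array(c['tvec'],float).ravel()
    else:
        s=get_state(); H=np.array(c['hand_eye']); Rt=R.from_rotvec(s['tool_rot']).as_matrix()
        Rwc=Rt@H[:3,:3]; o=Rt@H[:3,3]+np.array(s['position']); Rc=Rwc.T; t=-Rc@o
    return K,Rc,t
def px2w(C,uv,z):
    K,Rc,t=C; o=-Rc.T@t; d=Rc.T@np.linalg.inv(K)@np.array([uv[0],uv[1],1.]); return o+d*(z-o[2])/d[2]
def w2px(C,p):
    K,Rc,t=C; q=K@(Rc@np.array(p,float)+t); return q[:2]/q[2]
def shot(name,fn):
    C=cam(name); im=get_image(name); cv2.imwrite('pics/'+fn,im); return C,im
def goal(p,yaw=None):
    "delta in tool linear units for TCP target p; current yaw of jaw axis"
    s=get_state(); Rt=R.from_rotvec(s['tool_rot']).as_matrix()
    d=Rt.T@(np.array(p)-s['position'])
    print('pos',np.round(s['position'],4),'lin mm',np.round(d*1000,1),'units',np.round(d/.025,2))
    z=Rt[:,2]; print('jaw yaw deg',np.degrees(np.arctan2(z[1],z[0])).round(2),'t',s['time'],'tilt',Rt[:,0].round(3),'f',np.round(s['ft_force'],1),'w',s['grip_width'])
E
python3 - <<'E'
from h import *
s=get_state(); print(s); print(R.from_rotvec(s['tool_rot']).as_matrix().round(3)); print(grip_point_offset)
C,a=shot('top','top0.png'); D,b=shot('scene','sc0.png')
print([ (-c[1].T@c[2]).round(3) for c in (C,D)], C[0],D[0])
cv2.imwrite('pics/top0.png',a)
for n in('wrist',): print(calibration(n))
E
```

```text
pics
{'time': 0.0, 'joint_positions': array([-1.30886076,  0.32180164, -0.07011197,  1.45167061,  0.02264734,
        1.37080517, -0.05688111]), 'qd': array([-0.0017931 , -0.00109049,  0.00079246, -0.00040181,  0.00085434,
        0.00037564,  0.0005338 ]), 'joint_torque': array([ 7.06079463e-04, -4.91303444e+01, -4.03353274e-01, -3.12524414e+01,
       -6.37616334e-02,  4.37788549e-02,  1.67273074e-04]), 'position': array([0.15936178, 0.62958965, 0.22147782]), 'tool_rot': array([-1.02604728,  1.31771343,  1.02392756]), 'ft_force': array([ 0.44075075, -0.50566967,  0.96855567]), 'torque': array([ 0.01842828, -0.02529318,  0.00080823]), 'grip_width': 0.999263663949918}
[[-0.    -0.969  0.245]
 [-0.002  0.245  0.969]
 [-1.    -0.    -0.002]]
0.0187
[array([ 0.299, -0.07 ,  1.364]), array([ 1.461, -0.118,  0.809])] [[373.26429266   0.         321.37886627]
 [  0.         373.26429266 198.42288915]
 [  0.           0.           1.        ]] [[421.56359767   0.         315.68398128]
 [  0.         421.56359767 208.38944733]
 [  0.           0.           1.        ]]
{'fx': 278.24064768572765, 'fy': 278.24064768572765, 'cx': 316.37920590152737, 'cy': 198.61410764247555, 'hand_eye': array([[ 4.64833519e-06, -2.77246605e-01,  9.60798793e-01,
        -1.62551040e-01],
       [ 3.38581423e-04, -9.60798737e-01, -2.77246591e-01,
         7.49034576e-02],
       [ 9.99999943e-01,  3.26597357e-04,  8.94044354e-05,
         2.65604413e-04],
       [ 0.00000000e+00,  0.00000000e+00,  0.00000000e+00,
         1.00000000e+00]])}
```

View pics/top0.png

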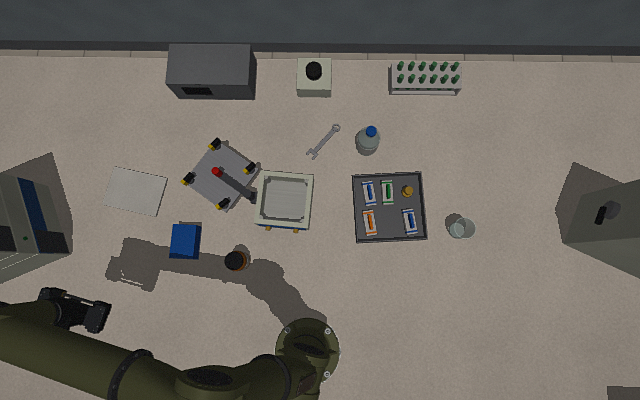

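View pics/sc0.png

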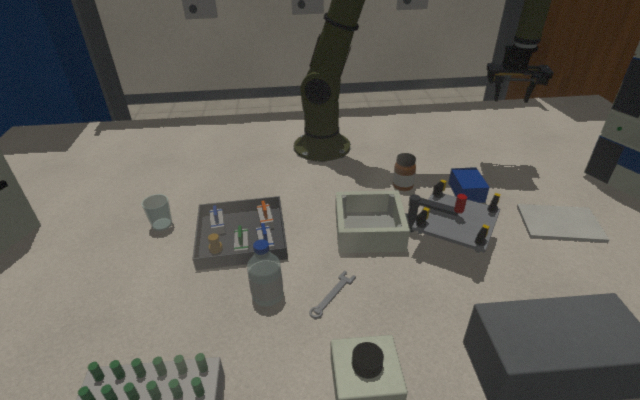

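Top view: the crate is centred at about (389,207). It holds two blue cassettes at (369,193) and (409,221), orange at (370,222), green at (388,192) and brass at (407,190). The chamber is at (284,200), and the cover is swung aside to the left with its handle at (217,171).

```bash
python3 - <<'E'
from h import *
a=cv2.imread('pics/top0.png')
f=3.4
A=cv2.resize(a[135:245,175:320],None,fx=f,fy=f,interpolation=cv2.INTER_CUBIC); B=cv2.resize(a[165:250,345:435],None,fx=f,fy=f,interpolation=cv2.INTER_CUBIC)
o=np.zeros((max(len(A),len(B)),A.shape[1]+B.shape[1],3),np.uint8); o[:len(A),:A.shape[1]]=A; o[:len(B),A.shape[1]:]=B
print(o.shape,A.shape); cv2.imwrite('pics/c1.png',o)
C=cam('top')
for n,uv,z in [('blueA',(369,190),.063),('blueB',(409,219),.063),('orange',(370,220),.063),('chamber',(284,200),.075),('handle',(217,171),.161),('crate',(389,207),.042)]: print(n,px2w(C,uv,z).round(3))
E
```

```text
(374, 799, 3) (374, 493, 3)
blueA [ 0.558 -0.208  0.063]
blueB [ 0.457 -0.347  0.063]
orange [ 0.451 -0.211  0.063]
chamber [0.514 0.091 0.075]
handle [0.593 0.308 0.161]
crate [ 0.501 -0.281  0.042]
```

View pics/c1.png

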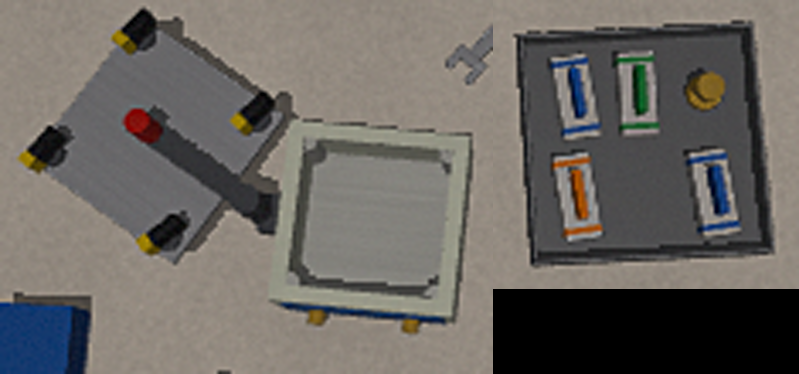

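The enlarged crop shows two blue cassettes, at (576,95) and (714,190), with their lengths roughly along world x. The chamber rim corners are at (298,121), (471,135), (456,323) and (271,301).

```bash
python3 - <<'E'
from h import *
C=cam('top')
def L(x,y): return ((x+.5)/3.4-.5+175,(y+.5)/3.4-.5+135)
def Q(x,y): return ((x-493+.5)/3.4-.5+345,(y+.5)/3.4-.5+165)
P=np.array([px2w(C,L(*p),.075) for p in [(298,121),(471,135),(456,323),(271,301)]])
c=P.mean(0); print('chamber',c.round(4)); 
for i in range(4):
    d=P[(i+1)%4]-P[i]; print(np.linalg.norm(d).round(4),np.degrees(np.arctan2(d[1],d[0])).round(1))
W=np.array([px2w(C,Q(*p),.042) for p in [(518,35),(751,24),(772,251),(534,263)]]); print('crate',W.mean(0).round(4))
for i in range(4):
    d=W[(i+1)%4]-W[i]; print(np.linalg.norm(d).round(4),np.degrees(np.arctan2(d[1],d[0])).round(1))
for n,a,b in [('A',(571,57),(583,134)),('B',(706,153),(724,234)),('orange',(571,155),(583,240)),('green',(635,54),(640,133))]:
    p=px2w(C,Q(*a),.033);q=px2w(C,Q(*b),.033); d=p-q; print(n,((p+q)/2).round(4),np.linalg.norm(d).round(3),np.degrees(np.arctan2(d[1],d[0])).round(1))
print('handle top',px2w(C,L(137,121),.161).round(4))
for p in [(128,36),(38,152),(155,240),(247,118)]: print('screw',px2w(C,L(*p),.13).round(3))
print(np.linalg.inv(C[0])[0,0])
E
```

```text
chamber [0.5175 0.089  0.075 ]
0.1821 -93.7
0.1966 177.1
0.1908 84.4
0.1905 -5.5
crate [ 0.504  -0.2809  0.042 ]
0.2482 -86.2
0.2411 -176.2
0.2458 94.1
0.2424 4.4
A [ 0.5537 -0.2122  0.033 ] 0.084 8.7
B [ 0.4519 -0.3565  0.033 ] 0.087 11.5
orange [ 0.4448 -0.2123  0.033 ] 0.09 8.0
green [ 0.5571 -0.2764  0.033 ] 0.086 3.1
handle top [0.5957 0.3149 0.161 ]
screw [0.692 0.34  0.13 ]
screw [0.57  0.422 0.13 ]
screw [0.483 0.298 0.13 ]
screw [0.608 0.214 0.13 ]
0.0026790668694395463
```

Call:
play_rows:
  targets:
    - {"claw": 0, "linear": [-0.2, -1, -0.7], "rotation": [0, 0, 0]}
    - {"claw": 0, "linear": [-0.2, -1, -0.7], "rotation": [0, 0, 0]}
    - {"claw": 0, "linear": [-0.2, -1, -0.7], "rotation": [0, 0, 0]}
    - {"claw": 0, "linear": [-0.2, -1, -0.7], "rotation": [0, 0, 0]}
    - {"claw": 0, "linear": [-0.2, -1, -0.7], "rotation": [0, 0, 0]}
    - {"claw": 0, "linear": [0, -1, -0.7], "rotation": [0, 0, 0]}
    - {"claw": 0, "linear": [0, -1, -0.7], "rotation": [0, 0, 0]}
    - {"claw": 0, "linear": [0, -1, -0.7], "rotation": [0, 0, 0]}
    - {"claw": 0, "linear": [0, -1, -0.7], "rotation": [0, 0, 0]}
    - {"claw": 0, "linear": [0, -1, -0.7], "rotation": [0, 0, 0]}

```text
time: 0.93
position: [0.3579, 0.3935, 0.2405]
tool_rot: [-1.041, 1.322, 1.039]
ft_force: [0.3, -0.2, -1.1]
grip_width: 1.0
```

Call:
play_rows:
  targets:
    - {"claw": 0, "linear": [0, -0.5, -1], "rotation": [0, 0, 0]}
    - {"claw": 0, "linear": [0, -0.5, -1], "rotation": [0, 0, 0]}
    - {"claw": 0, "linear": [0, -0.5, -1], "rotation": [0, 0, 0]}
    - {"claw": 0, "linear": [0, -0.5, -1], "rotation": [0, 0, 0]}
    - {"claw": 0, "linear": [0, -0.5, -1], "rotation": [0, 0, 0]}
    - {"claw": 0, "linear": [0, -0.5, -1], "rotation": [0, 0, 0]}
    - {"claw": 0, "linear": [0, -0.5, -1], "rotation": [0, 0, 0]}
    - {"claw": 0, "linear": [0, -0.5, -1], "rotation": [0, 0, 0]}
    - {"claw": 0, "linear": [0, -0.5, -1], "rotation": [0, 0, 0]}
    - {"claw": 0, "linear": [0, -0.5, -1], "rotation": [0, 0, 0]}

```text
time: 1.77
position: [0.4244, 0.1045, 0.2384]
tool_rot: [-1.038, 1.33, 1.037]
ft_force: [0.7, 0.4, 0.2]
grip_width: 1.001
```

Call:
play_rows:
  targets:
    - {"claw": 0, "linear": [0, -0.5, -1], "rotation": [0, 0, 0]}
    - {"claw": 0, "linear": [0, -0.5, -1], "rotation": [0, 0, 0]}
    - {"claw": 0, "linear": [0, -0.5, -1], "rotation": [0, 0, 0]}
    - {"claw": 0, "linear": [0, -0.5, -1], "rotation": [0, 0, 0]}
    - {"claw": 0, "linear": [0, -0.5, -1], "rotation": [0, 0, 0]}
    - {"claw": 0, "linear": [0, -0.5, -1], "rotation": [0, 0, 0]}
    - {"claw": 0, "linear": [0, -0.5, -1], "rotation": [0, 0, 0]}
    - {"claw": 0, "linear": [0, -0.5, -1], "rotation": [0, 0, 0]}
    - {"claw": 0, "linear": [0, -0.5, -1], "rotation": [0, 0, 0]}
    - {"claw": 0, "linear": [0, -0.5, -1], "rotation": [0, 0, 0]}

```text
time: 2.6
position: [0.4858, -0.1821, 0.2384]
tool_rot: [-1.035, 1.328, 1.04]
ft_force: [0.0, 0.1, -0.1]
grip_width: 1.002
```

Call:
play_rows:
  targets:
    - {"claw": 0.5, "linear": [0, 0, 0], "rotation": [0.08, 0, 0]}
    - {"claw": 0.5, "linear": [0, 0, 0], "rotation": [0.08, 0, 0]}
    - {"claw": 0.5, "linear": [0, 0, 0], "rotation": [0.08, 0, 0]}
    - {"claw": 0.5, "linear": [0, 0, 0], "rotation": [0.08, 0, 0]}
    - {"claw": 0.5, "linear": [0, 0, 0], "rotation": [0.08, 0, 0]}
    - {"claw": 0.5, "linear": [0, 0, 0], "rotation": [0.08, 0, 0]}
    - {"claw": 0.5, "linear": [0, 0, 0], "rotation": [0.08, 0, 0]}
    - {"claw": 0.5, "linear": [0, 0, 0], "rotation": [0.08, 0, 0]}
    - {"claw": 0.5, "linear": [0, 0, 0], "rotation": [0.08, 0, 0]}
    - {"claw": 0.5, "linear": [0, 0, 0], "rotation": [0.08, 0, 0]}

```text
time: 3.43
position: [0.4816, -0.1922, 0.2348]
tool_rot: [-0.073, 1.593, 0.054]
ft_force: [0.3, 0.1, 0.1]
grip_width: 0.501
```

```bash
python3 -c "
from h import *
goal((0.5,-.25,.24)); print(get_state()['joint_positions'].round(2))"
```

```text
pos [ 0.4816 -0.1922  0.2348] lin mm [ -4.8 -59.2  13.5] units [-0.19 -2.37  0.54]
jaw yaw deg 4.62 t 3.4333 tilt [-0.022 -0.013 -1.   ] f [0.3 0.1 0.1] w 0.5005165869067445
[-0.49  0.04  0.84  1.77 -0.01  1.36  0.43]
```

Call:
play_rows:
  targets:
    - {"claw": 0.5, "linear": [0, -0.3, 0], "rotation": [0.08, 0, 0]}
    - {"claw": 0.5, "linear": [0, -0.5, 0], "rotation": [0.08, 0, 0]}
    - {"claw": 0.5, "linear": [0, -0.5, 0], "rotation": [0.08, 0, 0]}
    - {"claw": 0.5, "linear": [0, -0.5, 0.3], "rotation": [0.08, 0, 0]}
    - {"claw": 0.5, "linear": [0, -0.5, 0.3], "rotation": [0.08, 0, 0]}
    - {"claw": 0.5, "linear": [0, 0, 0.5], "rotation": [0.08, 0, 0]}
    - {"claw": 0.5, "linear": [0, 0, 0.5], "rotation": [0.08, 0, 0]}
    - {"claw": 0.5, "linear": [0, 0, 0.5], "rotation": [0.08, 0, 0]}
    - {"claw": 0.5, "linear": [0, 0, 0], "rotation": [0.08, 0, 0]}
    - {"claw": 0.5, "linear": [0, 0, 0], "rotation": [0.08, 0, 0]}

```text
time: 4.27
position: [0.5128, -0.2774, 0.2312]
tool_rot: [0.893, 1.391, -0.93]
ft_force: [-0.0, 0.8, -0.1]
grip_width: 0.498
```

Call:
play_rows:
  targets:
    - {"claw": 0.5, "linear": [0, 0, 0], "rotation": [0.08, 0, 0]}
    - {"claw": 0.5, "linear": [0, 0, 0], "rotation": [0.08, 0, 0]}
    - {"claw": 0.5, "linear": [0, 0, 0], "rotation": [0, 0, 0]}

```text
time: 4.52
position: [0.5122, -0.2775, 0.2297]
tool_rot: [1.08, 1.293, -1.125]
ft_force: [-0.4, 0.4, -0.6]
grip_width: 0.502
```

```bash
python3 - <<'E'
from h import *
goal((0.55,-.215,.1)); print(get_state()['joint_positions'].round(2))
C,im=shot('wrist','w1.png')
cv2.imwrite('pics/w1b.png',cv2.resize(im,(800,500)))
E
```

```text
pos [ 0.5122 -0.2775  0.2297] lin mm [127.9  50.7 -56.8] units [ 5.12  2.03 -2.27]
jaw yaw deg -81.52 t 4.5167 tilt [-0.031 -0.009 -0.999] f [-0.4  0.4 -0.6] w 0.5017591899254839
[-0.44  0.31  1.07  1.62 -0.25  1.39 -0.76]
```

View pics/w1b.png

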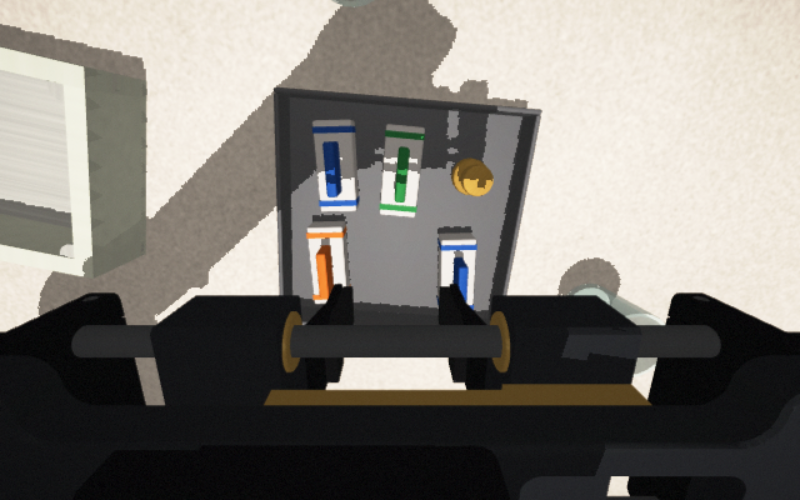

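The wrist view at 800-wide scale shows blue A's end bands at (334,129) and (338,206). Green sits right beside it, and blue B is partly hidden at (458,265).

```bash
cat >> h.py <<'E'
def seg(C,a,b,z,s=1.):
    p=px2w(C,np.array(a)/s,z);q=px2w(C,np.array(b)/s,z);d=p-q
    print('mid',((p+q)/2).round(4),'len',np.linalg.norm(d).round(3),'yaw',np.degrees(np.arctan2(d[1],d[0])).round(1)); return (p+q)/2
E
python3 - <<'E'
from h import *
C=cam('wrist')
m=seg(C,(334,129),(338,206),.033,1.25)
seg(C,(406,132),(398,211),.033,1.25)
seg(C,(458,244),(458,265),.033,1.25)
goal((m[0],m[1],.12))
E
```

```text
mid [ 0.5533 -0.2116  0.033 ] len 0.076 yaw 8.8
mid [ 0.5594 -0.2775  0.033 ] len 0.078 yaw 3.2
mid [ 0.4827 -0.3515  0.033 ] len 0.024 yaw 12.0
pos [ 0.5121 -0.2773  0.2296] lin mm [107.7  54.2 -59. ] units [ 4.31  2.17 -2.36]
jaw yaw deg -81.22 t 4.5667 tilt [-0.031 -0.009 -0.999] f [0.3 0.1 0.6] w 0.497280251483343
```

Call:
play_rows:
  targets:
    - {"claw": 0.5, "linear": [0, 0.45, -0.45], "rotation": [0, 0, 0.02]}
    - {"claw": 0.5, "linear": [0, 0.45, -0.45], "rotation": [0, 0, 0]}
    - {"claw": 0.5, "linear": [0.5, 0.45, -0.5], "rotation": [0, 0, 0]}
    - {"claw": 0.5, "linear": [0.9, 0.4, -0.5], "rotation": [0, 0, 0]}
    - {"claw": 0.5, "linear": [0.9, 0.4, -0.5], "rotation": [0, 0, 0]}
    - {"claw": 0.5, "linear": [0.9, 0, 0], "rotation": [0, 0, 0]}
    - {"claw": 0.5, "linear": [0.9, 0, 0], "rotation": [0, 0, 0]}
    - {"claw": 0.5, "linear": [0, 0, 0], "rotation": [0, 0, 0]}

```text
time: 5.23
position: [0.5617, -0.1982, 0.1184]
tool_rot: [1.075, 1.289, -1.076]
ft_force: [-0.9, 1.4, -0.6]
grip_width: 0.501
```

```bash
cat >> h.py <<'E'
def go(p,jaw):
    "target TCP p, jaw yaw deg (down): tool-axes linear units and rotation units"
    s=get_state(); Rt=R.from_rotvec(s['tool_rot']).as_matrix()
    j=np.radians(jaw); z=np.array([np.cos(j),np.sin(j),0]); x=np.array([0,0,-1.]); Rg=np.c_[x,np.cross(z,x),z]
    w=R.from_matrix(Rt.T@Rg).as_rotvec()
    d=Rt.T@(np.array(p)-s['position']); dg=Rg.T@(np.array(p)-s['position'])
    print('t',s['time'],'pos',np.round(s['position'],4),'f',np.round(s['ft_force'],1),'w_mm',round(s['grip_width']*87,1),'q',s['joint_positions'].round(2))
    print(' lin units',np.round(d/.025,2),'in goal frame',np.round(dg/.025,2),'rot units',np.round(w/(np.pi/2),3))
E
python3 - <<'E'
from h import *
go((0.5533,-.2116,.036),-81.2)
E
```

```text
t 5.2333 pos [ 0.5617 -0.1982  0.1184] f [-0.9  1.4 -0.6] w_mm 43.6 q [-0.49  0.41  0.97  1.75 -0.36  1.18 -0.81]
 lin units [ 3.3  -0.43  0.46] in goal frame [ 3.3  -0.41  0.48] rot units [0.017 0.    0.   ]
```

Call:
play_rows:
  targets:
    - {"claw": 0.5, "linear": [0.3, -0.2, 0.25], "rotation": [0.017, 0, 0]}
    - {"claw": 0.5, "linear": [0.8, -0.2, 0.2], "rotation": [0, 0, 0]}
    - {"claw": 0.5, "linear": [0.5, 0, 0], "rotation": [0, 0, 0]}
    - {"claw": 0.5, "linear": [0, 0, 0], "rotation": [0, 0, 0]}

```text
time: 5.57
position: [0.5549, -0.2096, 0.0764]
tool_rot: [1.092, 1.279, -1.095]
ft_force: [0.0, 1.0, -0.5]
grip_width: 0.504
```

```bash
python3 - <<'E'
from h import *
go((0.5533,-.2116,.036),-81.2)
C,im=shot('wrist','w2.png')
E
```

```text
t 5.5667 pos [ 0.5549 -0.2096  0.0764] f [ 0.   1.  -0.5] w_mm 43.9 q [-0.45  0.45  0.95  1.79 -0.41  1.11 -0.77]
 lin units [ 1.62 -0.07  0.07] in goal frame [ 1.62 -0.08  0.07] rot units [0.002 0.001 0.001]
```

View pics/w2.png

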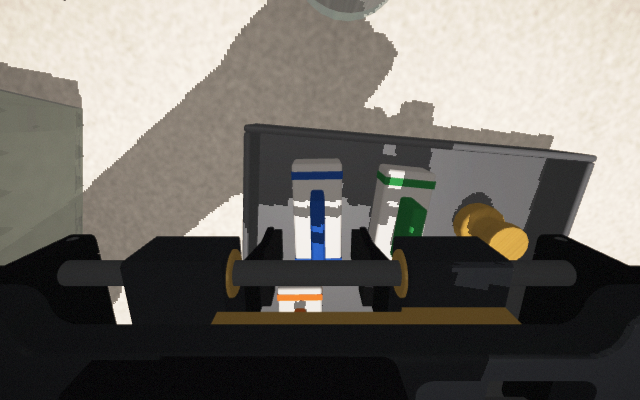

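The tab is centred between the fingers (u≈318) and aligned, so I go down and grip.

Call:
play_rows:
  newtons: 30
  targets:
    - {"claw": 0.5, "linear": [0.6, -0.07, 0.07], "rotation": [0, 0, 0]}
    - {"claw": 0.5, "linear": [0.6, 0, 0], "rotation": [0, 0, 0]}
    - {"claw": 0.5, "linear": [0.3, 0, 0], "rotation": [0, 0, 0]}
    - {"claw": 1, "linear": [0, 0, 0], "rotation": [0, 0, 0]}
    - {"claw": 1, "linear": [0, 0, 0], "rotation": [0, 0, 0]}
    - {"claw": 1, "linear": [0, 0, 0], "rotation": [0, 0, 0]}
    - {"claw": 1, "linear": [0, 0, 0], "rotation": [0, 0, 0]}
    - {"claw": 1, "linear": [0, 0, 0], "rotation": [0, 0, 0]}
    - {"claw": 1, "linear": [0, 0, 0], "rotation": [0, 0, 0]}

```text
time: 6.37
position: [0.5572, -0.2132, 0.0407]
tool_rot: [1.094, 1.272, -1.09]
ft_force: [-0.9, 0.5, 0.0]
grip_width: 0.134
```

```bash
python3 - <<'E'
from h import *
go((0.5533,-.2116,.14),-81.2)
E
```

```text
t 6.3667 pos [ 0.5572 -0.2132  0.0407] f [-0.9  0.5  0. ] w_mm 11.6 q [-0.41  0.5   0.92  1.82 -0.46  1.05 -0.74]
 lin units [-3.97 -0.12 -0.08] in goal frame [-3.97 -0.15 -0.09] rot units [ 0.002  0.002 -0.004]
```

Call:
play_rows:
  targets:
    - {"claw": 1, "linear": [-0.3, 0, 0], "rotation": [0, 0, 0]}
    - {"claw": 1, "linear": [-0.6, 0, 0], "rotation": [0, 0, 0]}
    - {"claw": 1, "linear": [-0.9, 0, 0], "rotation": [0, 0, 0]}
    - {"claw": 1, "linear": [-0.9, 0, 0], "rotation": [0, 0, 0]}
    - {"claw": 1, "linear": [-0.9, 0, 0], "rotation": [0, 0, 0]}
    - {"claw": 1, "linear": [-0.9, 0, 0], "rotation": [0, 0, 0]}
    - {"claw": 1, "linear": [-0.6, 0, 0], "rotation": [0, 0, 0]}
    - {"claw": 1, "linear": [-0.3, 0, 0], "rotation": [0, 0, 0]}

```text
time: 7.03
position: [0.5545, -0.214, 0.1874]
tool_rot: [1.096, 1.272, -1.093]
ft_force: [0.8, -0.7, -2.0]
grip_width: 0.114
```

```bash
python3 - <<'E'
from h import *
yaw=np.radians(-4.5); c=np.array([.5175,.089])
ex=np.array([np.cos(yaw),np.sin(yaw)]); ey=np.array([-ex[1],ex[0]])
for y in (-.046,0): print(c+y*ey+.0036*ex)
p=c-.046*ey+.0036*ex
go((*p,.17),-94.5)
E
```

```text
[0.51747978 0.04285935]
[0.5210889  0.08871755]
t 7.0333 pos [ 0.5545 -0.214   0.1874] f [ 0.8 -0.7 -2. ] w_mm 9.9 q [-0.52  0.33  1.03  1.68 -0.3   1.29 -0.85]
 lin units [  0.66   0.1  -10.38] in goal frame [  0.7   -2.28 -10.13] rot units [ 0.148  0.002 -0.003]
```

Call:
play_rows:
  targets:
    - {"claw": 1, "linear": [0, 0, -0.5], "rotation": [0, 0, 0]}
    - {"claw": 1, "linear": [0, 0, -1], "rotation": [0, 0, 0]}
    - {"claw": 1, "linear": [0, 0, -1], "rotation": [0, 0, 0]}
    - {"claw": 1, "linear": [0, 0, -1], "rotation": [0, 0, 0]}
    - {"claw": 1, "linear": [0, 0, -1], "rotation": [0, 0, 0]}
    - {"claw": 1, "linear": [0, 0, -1], "rotation": [0, 0, 0]}
    - {"claw": 1, "linear": [0, 0, -1], "rotation": [0, 0, 0]}
    - {"claw": 1, "linear": [0, 0, -1], "rotation": [0, 0, 0]}
    - {"claw": 1, "linear": [0, 0, -1], "rotation": [0, 0, 0]}
    - {"claw": 1, "linear": [0, 0, -0.6], "rotation": [0, 0, 0]}

```text
time: 7.87
position: [0.5192, 0.0094, 0.1944]
tool_rot: [1.112, 1.255, -1.101]
ft_force: [0.5, 1.0, -0.9]
grip_width: 0.115
```

Call:
play_rows:
  targets:
    - {"claw": 1, "linear": [0, 0, -0.3], "rotation": [0.05, 0, 0]}
    - {"claw": 1, "linear": [0, 0, 0], "rotation": [0.05, 0, 0]}
    - {"claw": 1, "linear": [0, 0, 0], "rotation": [0.05, 0, 0]}
    - {"claw": 1, "linear": [0, 0, 0], "rotation": [0, 0, 0]}

```text
time: 8.2
position: [0.5164, 0.023, 0.1955]
tool_rot: [1.292, 1.148, -1.273]
ft_force: [-0.1, -0.0, -1.2]
grip_width: 0.115
```

```bash
python3 - <<'E'
from h import *
go((.5175,.0429,.17),-94.5)
C,im=shot('wrist','w3.png')
cv2.imwrite('pics/w3b.png',cv2.resize(im,(800,500)))
E
```

```text
t 8.2 pos [0.5164 0.023  0.1955] f [-0.1 -0.  -1.2] w_mm 10.0 q [-1.04  0.03  0.97  1.86 -0.03  1.25 -1.73]
 lin units [ 1.02 -0.05 -0.79] in goal frame [ 1.02 -0.02 -0.8 ] rot units [-0.015 -0.001 -0.009]
```

View pics/w3b.png

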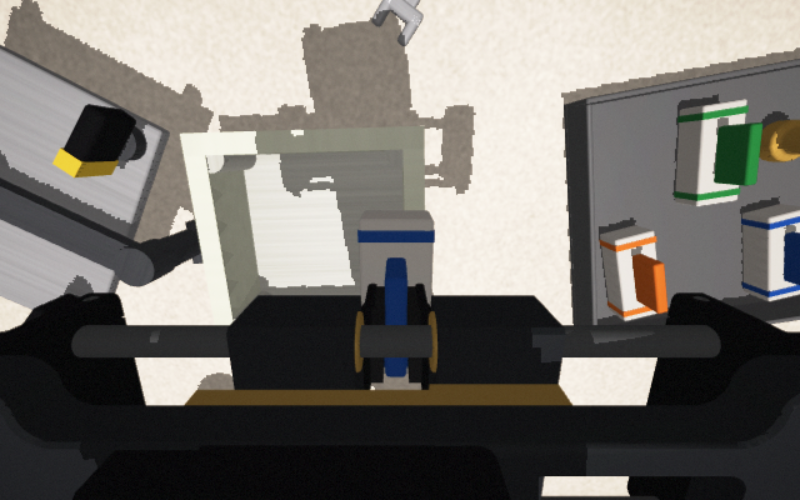

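The wrist image (800-wide) shows the chamber's far outer rim corners at (182,133) and (424,126). Blue A is held square in the fingers, and blue B's bands are visible at about (774,209) and (770,292).

```bash
python3 - <<'E'
from h import *
C=cam('wrist')
m=seg(C,(182,133),(424,126),.075,1.25)
n=seg(C,(206,154),(404,151),.075,1.25)
q=px2w(C,np.array((182,133))/1.25,.075)-px2w(C,np.array((424,126))/1.25,.075); q/=np.linalg.norm(q); ex=np.array([q[1],-q[0]])
print('center est',m[:2]-.095*ex, n[:2]-.078*ex, np.degrees(np.arctan2(ex[1],ex[0])))
seg(C,(396,236),(396,380),.2,1.25)
seg(C,(772,210),(768,290),.033,1.25)
T=cam('top')
im=get_image('top'); cv2.imwrite('pics/t2.png',im)
E
```

```text
mid [0.6158 0.0855 0.075 ] len 0.188 yaw 85.9
mid [0.5987 0.0866 0.075 ] len 0.156 yaw 85.2
center est [0.52107239 0.09228053] [0.52087862 0.09222667] -4.119689207085936
mid [0.5147 0.0228 0.2   ] len 0.078 yaw -5.7
mid [ 0.4634 -0.3378  0.033 ] len 0.083 yaw 7.6
```

```bash
python3 - <<'E'
from h import *
go((.5195,.0456,.12),-94.3)
E
```

```text
t 8.3 pos [0.5165 0.0225 0.1955] f [-0.1  0.2 -1.5] w_mm 9.6 q [-1.03  0.03  0.97  1.86 -0.03  1.25 -1.73]
 lin units [ 3.02 -0.02 -0.93] in goal frame [ 3.02  0.05 -0.93] rot units [-0.015 -0.001 -0.01 ]
```

Call:
play_rows:
  targets:
    - {"claw": 1, "linear": [0.4, 0.08, -0.45], "rotation": [-0.015, 0, -0.009]}
    - {"claw": 1, "linear": [0.6, 0.08, -0.4], "rotation": [0, 0, 0]}
    - {"claw": 1, "linear": [0.7, 0, 0], "rotation": [0, 0, 0]}
    - {"claw": 1, "linear": [0.6, 0, 0], "rotation": [0, 0, 0]}
    - {"claw": 1, "linear": [0.4, 0, 0], "rotation": [0, 0, 0]}
    - {"claw": 1, "linear": [0, 0, 0], "rotation": [0, 0, 0]}

```text
time: 8.8
position: [0.5246, 0.0415, 0.1276]
tool_rot: [1.263, 1.176, -1.254]
ft_force: [-0.4, 0.1, -1.1]
grip_width: 0.11
```

```bash
python3 - <<'E'
from h import *
go((.5195,.0456,.046),-94.3)
E
```

```text
t 8.8 pos [0.5246 0.0415 0.1276] f [-0.4  0.1 -1.1] w_mm 9.6 q [-1.    0.17  0.95  1.91 -0.16  1.13 -1.62]
 lin units [ 3.27 -0.23 -0.14] in goal frame [ 3.27 -0.22 -0.15] rot units [ 0.005 -0.002 -0.003]
```

Call:
play_rows:
  targets:
    - {"claw": 1, "linear": [0, -0.25, -0.15], "rotation": [0.005, 0, 0]}
    - {"claw": 1, "linear": [0.5, -0.05, 0], "rotation": [0, 0, 0]}
    - {"claw": 1, "linear": [0.6, -0.05, 0], "rotation": [0, 0, 0]}
    - {"claw": 1, "linear": [0.5, 0, 0], "rotation": [0, 0, 0]}
    - {"claw": 1, "linear": [0, 0, 0], "rotation": [0, 0, 0]}

```text
time: 9.22
position: [0.518, 0.0444, 0.0872]
tool_rot: [1.27, 1.171, -1.254]
ft_force: [-0.7, 0.2, -0.5]
grip_width: 0.113
```

```bash
python3 - <<'E'
from h import *
go((.5195,.0456,.0455),-94.3)
E
```

```text
t 9.2167 pos [0.518  0.0444 0.0872] f [-0.7  0.2 -0.5] w_mm 9.9 q [-0.98  0.21  0.94  1.97 -0.2   1.05 -1.6 ]
 lin units [ 1.67  0.04 -0.05] in goal frame [ 1.67  0.06 -0.05] rot units [ 0.002 -0.003 -0.005]
```

Call:
play_rows:
  targets:
    - {"claw": 1, "linear": [0.5, 0.05, -0.05], "rotation": [0, 0, 0]}
    - {"claw": 1, "linear": [0.5, 0, 0], "rotation": [0, 0, 0]}
    - {"claw": 1, "linear": [0.4, 0, 0], "rotation": [0, 0, 0]}
    - {"claw": 1, "linear": [0.2, 0, 0], "rotation": [0, 0, 0]}
    - {"claw": 1, "linear": [0.1, 0, 0], "rotation": [0, 0, 0]}
    - {"claw": 1, "linear": [0, 0, 0], "rotation": [0, 0, 0]}

```text
time: 9.72
position: [0.5218, 0.0444, 0.0434]
tool_rot: [1.271, 1.169, -1.252]
ft_force: [-0.6, -0.1, -0.2]
grip_width: 0.115
```

```bash
python3 - <<'E'
from h import *
go((.5195,.0456,.044),-94.3)
E
```

```text
t 9.7167 pos [0.5218 0.0444 0.0434] f [-0.6 -0.1 -0.2] w_mm 10.0 q [-0.93  0.3   0.9   2.   -0.29  0.97 -1.53]
 lin units [-0.02 -0.09 -0.04] in goal frame [-0.02 -0.09 -0.04] rot units [ 0.002 -0.003 -0.007]
```

Call:
play_rows:
  targets:
    - {"claw": 0.72, "linear": [0.03, 0, 0], "rotation": [0, 0, 0]}
    - {"claw": 0.72, "linear": [0, 0, 0], "rotation": [0, 0, 0]}
    - {"claw": 0.72, "linear": [0, 0, 0], "rotation": [0, 0, 0]}
    - {"claw": 0.72, "linear": [-0.5, 0, 0], "rotation": [0, 0, 0]}
    - {"claw": 0.72, "linear": [-0.9, 0, 0], "rotation": [0, 0, 0]}
    - {"claw": 0.72, "linear": [-0.9, 0, 0], "rotation": [0, 0, 0]}
    - {"claw": 0.72, "linear": [-0.9, 0, 0], "rotation": [0, 0, 0]}
    - {"claw": 0.5, "linear": [-0.9, 0, 0], "rotation": [0, 0, 0]}
    - {"claw": 0.5, "linear": [-0.9, 0, 0], "rotation": [0, 0, 0]}
    - {"claw": 0.5, "linear": [-0.9, 0, 0], "rotation": [0, 0, 0]}

```text
time: 10.55
position: [0.519, 0.0412, 0.1999]
tool_rot: [1.272, 1.167, -1.257]
ft_force: [0.0, 0.3, 0.1]
grip_width: 0.425
```

```bash
python3 - <<'E'
from h import *
T,im=shot('top','t3.png'); W,iw=shot('wrist','w4.png')
f=3.4
A=cv2.resize(im[150:245,235:320],None,fx=f,fy=f,interpolation=cv2.INTER_CUBIC); B=cv2.resize(im[165:250,345:435],None,fx=f,fy=f,interpolation=cv2.INTER_CUBIC)
o=np.zeros((600,800,3),np.uint8); o[:len(A),:A.shape[1]]=A; o[:len(B),400:400+B.shape[1]]=B
w=cv2.resize(iw[:240],None,fx=1,fy=1); o[340:580,:640]=w
cv2.imwrite('pics/c3.png',o)
go((.47,-.33,.2),-79)
E
```

```text
t 10.65 pos [0.5219 0.0414 0.2027] f [0.6 0.2 1.7] w_mm 40.9 q [-1.07  0.05  0.98  1.83 -0.05  1.27 -1.72]
 lin units [-1.000e-02 -9.300e-01  1.497e+01] in goal frame [ 0.11 -4.87 14.19] rot units [-0.171 -0.003 -0.011]
```

View pics/c3.png

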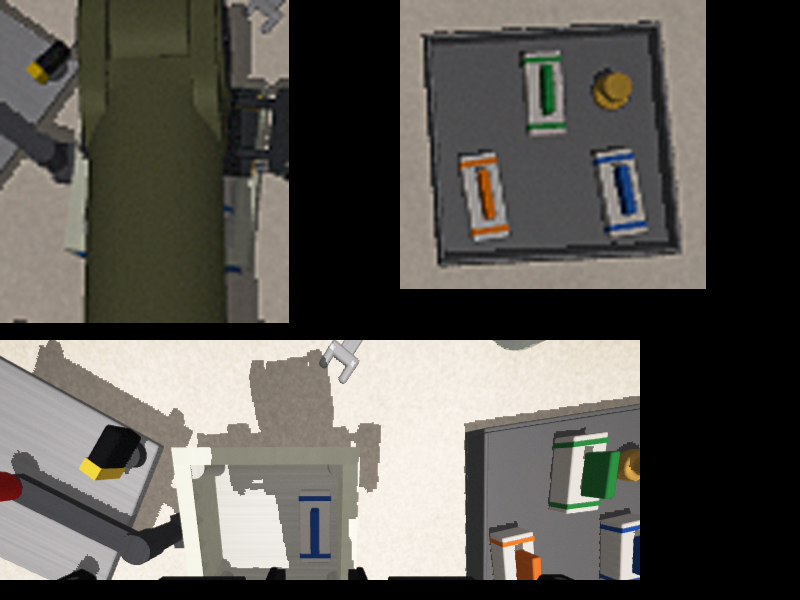

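Blue A stands in the chamber's -46 slot, tab up and square. Blue B is unmoved in the crate at crop (621,192).

Call:
play_rows:
  targets:
    - {"claw": 0.5, "linear": [0, -0.1, 0.5], "rotation": [0, 0, 0]}
    - {"claw": 0.5, "linear": [0, -0.1, 1], "rotation": [0, 0, 0]}
    - {"claw": 0.5, "linear": [0, -0.1, 1], "rotation": [0, 0, 0]}
    - {"claw": 0.5, "linear": [0, -0.1, 1], "rotation": [0, 0, 0]}
    - {"claw": 0.5, "linear": [0, -0.1, 1], "rotation": [0, 0, 0]}
    - {"claw": 0.5, "linear": [0, -0.1, 1], "rotation": [0, 0, 0]}
    - {"claw": 0.5, "linear": [0, -0.1, 1], "rotation": [0, 0, 0]}
    - {"claw": 0.5, "linear": [0, -0.1, 1], "rotation": [0, 0, 0]}
    - {"claw": 0.5, "linear": [0, -0.1, 1], "rotation": [0, 0, 0]}
    - {"claw": 0.5, "linear": [0, -0.1, 1], "rotation": [0, 0, 0]}

```text
time: 11.48
position: [0.4707, -0.2056, 0.1983]
tool_rot: [1.276, 1.175, -1.246]
ft_force: [0.4, -0.2, 0.5]
grip_width: 0.494
```

Call:
play_rows:
  targets:
    - {"claw": 0.5, "linear": [0, -0.1, 1], "rotation": [0, 0, 0]}
    - {"claw": 0.5, "linear": [0, -0.1, 1], "rotation": [0, 0, 0]}
    - {"claw": 0.5, "linear": [0, -0.1, 1], "rotation": [0, 0, 0]}
    - {"claw": 0.5, "linear": [0, -0.1, 1], "rotation": [0, 0, 0]}
    - {"claw": 0.5, "linear": [0, -0.1, 0.5], "rotation": [-0.06, 0, 0]}
    - {"claw": 0.5, "linear": [0, 0, 0], "rotation": [-0.06, 0, 0]}
    - {"claw": 0.5, "linear": [0, 0, 0], "rotation": [-0.05, 0, 0]}
    - {"claw": 0.5, "linear": [0, 0, 0], "rotation": [0, 0, 0]}

```text
time: 12.15
position: [0.4314, -0.3369, 0.1932]
tool_rot: [1.081, 1.296, -1.066]
ft_force: [-0.1, 0.1, 0.6]
grip_width: 0.502
```

```bash
python3 - <<'E'
from h import *
go((.4525,-.356,.12),-79)
W,iw=shot('wrist','w5.png')
E
```

```text
t 12.15 pos [ 0.4314 -0.3369  0.1932] f [-0.1  0.1  0.6] w_mm 43.6 q [-0.39  0.22  1.14  1.78 -0.21  1.29 -0.57]
 lin units [2.92 0.68 0.93] in goal frame [2.93 0.68 0.91] rot units [-0.005 -0.006 -0.002]
```

View pics/w5.png

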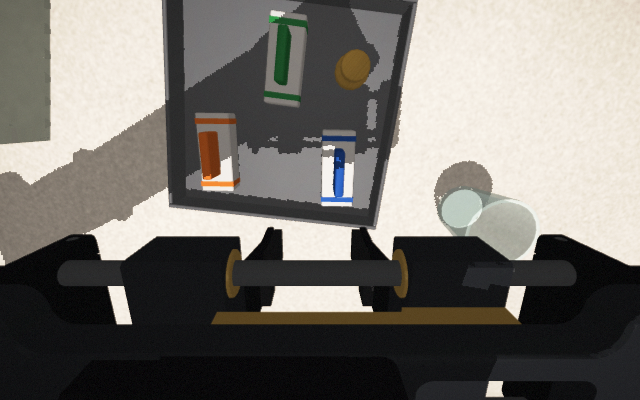

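Blue B's bands are at (338,138) and (337,202), and its tab sits nearly parallel to the fingers. The beaker at (470,215) is well to the right.

```bash
python3 - <<'E'
from h import *
C=cam('wrist')
m=seg(C,(338,138),(337,202),.033)
p=px2w(C,(460,208),.09); print(p)
go((m[0],m[1],.08),-78.7)
E
```

```text
mid [ 0.4536 -0.3565  0.033 ] len 0.076 yaw 10.7
[ 0.44870121 -0.47860255  0.09      ]
t 12.2 pos [ 0.4313 -0.3368  0.1932] f [ 0.2 -0.4 -0.4] w_mm 43.0 q [-0.39  0.22  1.15  1.78 -0.21  1.29 -0.58]
 lin units [4.52 0.72 0.98] in goal frame [4.53 0.72 0.95] rot units [-0.01  -0.006 -0.002]
```

Call:
play_rows:
  targets:
    - {"claw": 0.5, "linear": [0.3, 0.35, 0.45], "rotation": [-0.005, -0.006, 0]}
    - {"claw": 0.5, "linear": [0.6, 0.25, 0.35], "rotation": [0, 0, 0]}
    - {"claw": 0.5, "linear": [0.8, 0, 0], "rotation": [0, 0, 0]}
    - {"claw": 0.5, "linear": [0.8, 0, 0], "rotation": [0, 0, 0]}
    - {"claw": 0.5, "linear": [0.8, 0, 0], "rotation": [0, 0, 0]}
    - {"claw": 0.5, "linear": [0.5, 0, 0], "rotation": [0, 0, 0]}
    - {"claw": 0.5, "linear": [0, 0, 0], "rotation": [0, 0, 0]}

```text
time: 12.78
position: [0.4494, -0.3538, 0.0949]
tool_rot: [1.085, 1.283, -1.075]
ft_force: [-0.6, 1.1, -0.4]
grip_width: 0.499
```

```bash
python3 - <<'E'
from h import *
go((.4545,-.3565,.040),-79.2)
E
```

```text
t 12.7833 pos [ 0.4494 -0.3538  0.0949] f [-0.6  1.1 -0.4] w_mm 43.4 q [-0.24  0.4   1.05  1.83 -0.39  1.13 -0.45]
 lin units [2.2  0.17 0.15] in goal frame [2.2  0.18 0.15] rot units [-0.01  -0.001 -0.004]
```

Call:
play_rows:
  targets:
    - {"claw": 0.5, "linear": [0.3, 0.17, 0.15], "rotation": [-0.01, 0, 0]}
    - {"claw": 0.5, "linear": [0.6, 0, 0], "rotation": [0, 0, 0]}
    - {"claw": 0.5, "linear": [0.6, 0, 0], "rotation": [0, 0, 0]}
    - {"claw": 0.5, "linear": [0.4, 0, 0], "rotation": [0, 0, 0]}
    - {"claw": 0.5, "linear": [0.15, 0, 0], "rotation": [0, 0, 0]}
    - {"claw": 0.5, "linear": [0, 0, 0], "rotation": [0, 0, 0]}

```text
time: 13.28
position: [0.4574, -0.3575, 0.0419]
tool_rot: [1.072, 1.286, -1.061]
ft_force: [0.0, -0.7, -0.1]
grip_width: 0.501
```

```bash
python3 - <<'E'
from h import *
go((.4545,-.3565,.040),-79.2)
E
```

```text
t 13.2833 pos [ 0.4574 -0.3575  0.0419] f [ 0.  -0.7 -0.1] w_mm 43.6 q [-0.17  0.49  0.98  1.86 -0.47  1.04 -0.38]
 lin units [ 0.08 -0.11 -0.06] in goal frame [ 0.08 -0.1  -0.06] rot units [ 0.001  0.001 -0.006]
```

Centred over B, so I close and lift.

Call:
play_rows:
  targets:
    - {"claw": 0.5, "linear": [0.08, -0.1, 0], "rotation": [0, 0, 0]}
    - {"claw": 1, "linear": [0, 0, 0], "rotation": [0, 0, 0]}
    - {"claw": 1, "linear": [0, 0, 0], "rotation": [0, 0, 0]}
    - {"claw": 1, "linear": [0, 0, 0], "rotation": [0, 0, 0]}
    - {"claw": 1, "linear": [0, 0, 0], "rotation": [0, 0, 0]}
    - {"claw": 1, "linear": [0, 0, 0], "rotation": [0, 0, 0]}
    - {"claw": 1, "linear": [0, 0, 0], "rotation": [0, 0, 0]}
    - {"claw": 1, "linear": [0, 0, 0], "rotation": [0, 0, 0]}

```text
time: 13.95
position: [0.4561, -0.359, 0.0425]
tool_rot: [1.073, 1.282, -1.06]
ft_force: [0.2, -0.3, -1.6]
grip_width: 0.109
```

Call:
play_rows:
  targets:
    - {"claw": 1, "linear": [-0.3, 0, 0], "rotation": [0, 0, 0]}
    - {"claw": 1, "linear": [-0.6, 0, 0], "rotation": [0, 0, 0]}
    - {"claw": 1, "linear": [-0.9, 0, 0], "rotation": [0, 0, 0]}
    - {"claw": 1, "linear": [-0.9, 0, 0], "rotation": [0, 0, 0]}
    - {"claw": 1, "linear": [-0.9, 0, 0], "rotation": [0, 0, 0]}
    - {"claw": 1, "linear": [-0.9, 0, 0], "rotation": [0, 0, 0]}
    - {"claw": 1, "linear": [-0.6, 0, 0], "rotation": [0, 0, 0]}
    - {"claw": 1, "linear": [-0.3, 0, 0], "rotation": [0, 0, 0]}

```text
time: 14.62
position: [0.4512, -0.3592, 0.1872]
tool_rot: [1.075, 1.285, -1.064]
ft_force: [0.8, -0.6, -1.9]
grip_width: 0.111
```

```bash
python3 - <<'E'
from h import *
go((.523,.0915,.19),-94.3)
E
```

```text
t 14.6167 pos [ 0.4512 -0.3592  0.1872] f [ 0.8 -0.6 -1.9] w_mm 9.7 q [-0.3   0.31  1.11  1.72 -0.29  1.28 -0.51]
 lin units [ -0.07   6.16 -17.18] in goal frame [ -0.11   1.51 -18.19] rot units [ 0.166 -0.    -0.006]
```

Call:
play_rows:
  targets:
    - {"claw": 1, "linear": [0, 0.1, -0.5], "rotation": [0, 0, 0]}
    - {"claw": 1, "linear": [0, 0.35, -1], "rotation": [0, 0, 0]}
    - {"claw": 1, "linear": [0, 0.35, -1], "rotation": [0, 0, 0]}
    - {"claw": 1, "linear": [0, 0.35, -1], "rotation": [0, 0, 0]}
    - {"claw": 1, "linear": [0, 0.35, -1], "rotation": [0, 0, 0]}
    - {"claw": 1, "linear": [0, 0.35, -1], "rotation": [0, 0, 0]}
    - {"claw": 1, "linear": [0, 0.35, -1], "rotation": [0, 0, 0]}
    - {"claw": 1, "linear": [0, 0.35, -1], "rotation": [0, 0, 0]}
    - {"claw": 1, "linear": [0, 0.35, -1], "rotation": [0, 0, 0]}
    - {"claw": 1, "linear": [0, 0.35, -1], "rotation": [0, 0, 0]}

```text
time: 15.45
position: [0.4857, -0.114, 0.1936]
tool_rot: [1.092, 1.266, -1.079]
ft_force: [0.1, 0.0, -1.5]
grip_width: 0.114
```

Call:
play_rows:
  targets:
    - {"claw": 1, "linear": [0, 0.35, -1], "rotation": [0, 0, 0]}
    - {"claw": 1, "linear": [0, 0.35, -1], "rotation": [0, 0, 0]}
    - {"claw": 1, "linear": [0, 0.35, -1], "rotation": [0, 0, 0]}
    - {"claw": 1, "linear": [0, 0.35, -1], "rotation": [0, 0, 0]}
    - {"claw": 1, "linear": [0, 0.35, -1], "rotation": [0, 0, 0]}
    - {"claw": 1, "linear": [0, 0.3, -0.6], "rotation": [0.05, 0, 0]}
    - {"claw": 1, "linear": [0, 0, -0.2], "rotation": [0.06, 0, 0]}
    - {"claw": 1, "linear": [0, 0, 0], "rotation": [0.055, 0, 0]}
    - {"claw": 1, "linear": [0, 0, 0], "rotation": [0, 0, 0]}

```text
time: 16.2
position: [0.5118, 0.0507, 0.196]
tool_rot: [1.293, 1.149, -1.27]
ft_force: [0.0, -0.5, -2.0]
grip_width: 0.114
```

```bash
python3 - <<'E'
from h import *
go((.524,.0905,.12),-94.3)
E
```

```text
t 16.2 pos [0.5118 0.0507 0.196 ] f [ 0.  -0.5 -2. ] w_mm 10.0 q [-0.97  0.02  0.84  1.86 -0.02  1.25 -1.8 ]
 lin units [ 3.05  0.27 -1.62] in goal frame [ 3.04  0.37 -1.62] rot units [-0.017 -0.002 -0.011]
```

Call:
play_rows:
  targets:
    - {"claw": 1, "linear": [0, 0.2, -0.6], "rotation": [-0.017, 0, -0.01]}
    - {"claw": 1, "linear": [0.2, 0.1, -0.6], "rotation": [0, 0, 0]}
    - {"claw": 1, "linear": [0.6, 0, -0.3], "rotation": [0, 0, 0]}
    - {"claw": 1, "linear": [0.8, 0, 0], "rotation": [0, 0, 0]}
    - {"claw": 1, "linear": [0.8, 0, 0], "rotation": [0, 0, 0]}
    - {"claw": 1, "linear": [0.3, 0, 0], "rotation": [0, 0, 0]}
    - {"claw": 1, "linear": [0, 0, 0], "rotation": [0, 0, 0]}

```text
time: 16.78
position: [0.5235, 0.089, 0.1271]
tool_rot: [1.263, 1.177, -1.254]
ft_force: [-0.4, 0.0, -1.8]
grip_width: 0.115
```

```bash
python3 - <<'E'
from h import *
go((.524,.0905,.0455),-94.3)
E
```

```text
t 16.7833 pos [0.5235 0.089  0.1271] f [-0.4  0.  -1.8] w_mm 10.0 q [-0.97  0.17  0.82  1.89 -0.14  1.13 -1.73]
 lin units [ 3.26  0.01 -0.05] in goal frame [ 3.26  0.02 -0.06] rot units [ 0.005 -0.003 -0.002]
```

Call:
play_rows:
  targets:
    - {"claw": 1, "linear": [0.4, 0, -0.06], "rotation": [0.005, 0, 0]}
    - {"claw": 1, "linear": [0.6, -0.03, 0], "rotation": [0, 0, 0]}
    - {"claw": 1, "linear": [0.6, -0.03, 0], "rotation": [0, 0, 0]}
    - {"claw": 1, "linear": [0.5, -0.03, 0], "rotation": [0, 0, 0]}
    - {"claw": 1, "linear": [0, 0, 0], "rotation": [0, 0, 0]}

```text
time: 17.2
position: [0.5239, 0.0916, 0.0748]
tool_rot: [1.274, 1.171, -1.255]
ft_force: [-1.6, -0.1, -1.5]
grip_width: 0.112
```

```bash
python3 - <<'E'
from h import *
go((.524,.0905,.0455),-94.3)
E
```

```text
t 17.2 pos [0.5239 0.0916 0.0748] f [-1.6 -0.1 -1.5] w_mm 9.8 q [-0.94  0.24  0.81  1.95 -0.21  1.03 -1.69]
 lin units [ 1.17 -0.    0.05] in goal frame [1.17 0.01 0.04] rot units [-0.001 -0.005 -0.005]
```

Call:
play_rows:
  targets:
    - {"claw": 1, "linear": [0.4, -0.02, 0.02], "rotation": [0, -0.005, -0.005]}
    - {"claw": 1, "linear": [0.4, -0.02, 0], "rotation": [0, 0, 0]}
    - {"claw": 1, "linear": [0.25, 0, 0], "rotation": [0, 0, 0]}
    - {"claw": 1, "linear": [0.1, 0, 0], "rotation": [0, 0, 0]}
    - {"claw": 1, "linear": [0, 0, 0], "rotation": [0, 0, 0]}

```text
time: 17.62
position: [0.5255, 0.0916, 0.0473]
tool_rot: [1.269, 1.169, -1.261]
ft_force: [0.1, 0.1, -1.3]
grip_width: 0.113
```

```bash
python3 - <<'E'
from h import *
go((.524,.0905,.0455),-94.3)
E
```

```text
t 17.6167 pos [0.5255 0.0916 0.0473] f [ 0.1  0.1 -1.3] w_mm 9.8 q [-0.92  0.29  0.79  1.96 -0.25  0.98 -1.66]
 lin units [ 0.07 -0.06  0.05] in goal frame [ 0.07 -0.06  0.05] rot units [-0.001 -0.001 -0.003]
```

Call:
play_rows:
  targets:
    - {"claw": 1, "linear": [0.08, 0, 0], "rotation": [0, 0, 0]}
    - {"claw": 0.68, "linear": [0.02, 0, 0], "rotation": [0, 0, 0]}
    - {"claw": 0.68, "linear": [0, 0, 0], "rotation": [0, 0, 0]}
    - {"claw": 0.68, "linear": [0, 0, 0], "rotation": [0, 0, 0]}
    - {"claw": 0.68, "linear": [-0.5, 0, 0], "rotation": [0, 0, 0]}
    - {"claw": 0.68, "linear": [-0.9, 0, 0], "rotation": [0, 0, 0]}
    - {"claw": 0.68, "linear": [-0.9, 0, 0], "rotation": [0, 0, 0]}
    - {"claw": 0.68, "linear": [-0.9, 0, 0], "rotation": [0, 0, 0]}
    - {"claw": 0.5, "linear": [-0.9, 0, 0], "rotation": [0, 0, 0]}
    - {"claw": 0.5, "linear": [-0.9, 0, 0], "rotation": [0, 0, 0]}

```text
time: 18.45
position: [0.524, 0.0895, 0.1775]
tool_rot: [1.27, 1.167, -1.266]
ft_force: [1.1, -0.1, 0.4]
grip_width: 0.397
```

Call:
play_rows:
  targets:
    - {"claw": 0.4, "linear": [-0.9, 0, 0], "rotation": [0, 0, 0]}
    - {"claw": 0.4, "linear": [-0.9, 0, -0.7], "rotation": [0, 0, 0]}
    - {"claw": 0.4, "linear": [-0.3, 0, -1], "rotation": [0, 0, 0]}
    - {"claw": 0.4, "linear": [0, 0, -1], "rotation": [0, 0, 0]}
    - {"claw": 0.4, "linear": [0, 0, -0.5], "rotation": [0, 0, 0]}
    - {"claw": 0.4, "linear": [0, 0, 0], "rotation": [0, 0, 0]}

```text
time: 18.95
position: [0.5356, 0.1686, 0.2483]
tool_rot: [1.294, 1.159, -1.253]
ft_force: [0.6, -0.3, -1.0]
grip_width: 0.6
```

```bash
python3 - <<'E'
from h import *
go((.5957,.3149,.24),-94.3)
W,iw=shot('wrist','w6.png')
im=get_image('top')
B=cv2.resize(im[165:250,345:435],None,fx=2,fy=2)
o=np.zeros((600,640,3),np.uint8); o[:400]=iw; o[410:410+len(B),:B.shape[1]]=B
cv2.imwrite('pics/c6.png',o)
E
```

```text
t 18.95 pos [0.5356 0.1686 0.2483] f [ 0.6 -0.3 -1. ] w_mm 52.2 q [-1.07  0.12  0.79  1.68 -0.09  1.35 -1.93]
 lin units [ 0.45  1.86 -6.04] in goal frame [ 0.33  1.96 -6.02] rot units [-0.009 -0.008 -0.013]
```

View pics/c6.png

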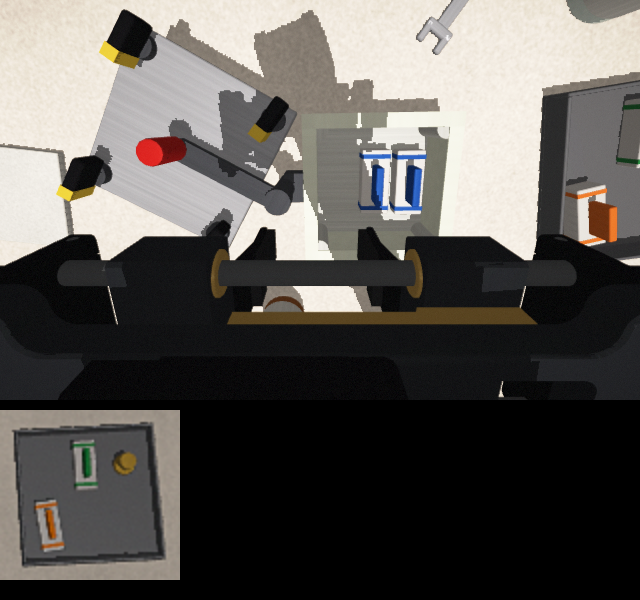

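Both blues are side by side and tab up in the chamber, and the crate keeps only orange, green and the fitting. The handle's top is at (149,152).

```bash
python3 - <<'E'
from h import *
C=cam('wrist')
h=px2w(C,(149,152),.161); print('handle',h.round(4))
c=np.array([.5205,.0915]); y=np.radians(-4.3); post=c+.122*np.array([-np.sin(y),np.cos(y)]); d=h[:2]-post
print('post',post,np.linalg.norm(d),np.degrees(np.arctan2(d[1],d[0])))
seg(C,(378,157),(374,207),.036); seg(C,(409,157),(404,207),.036)
go((h[0],h[1],.22),0)
E
```

```text
handle [0.5991 0.3116 0.161 ]
post [0.5296474  0.21315659] 0.12043860155927737 54.78261826467436
mid [0.5246 0.0867 0.036 ] len 0.07 yaw -6.6
mid [0.5209 0.0452 0.036 ] len 0.07 yaw -6.1
t 19.05 pos [0.5355 0.1653 0.2476] f [-0.4 -0.3 -0.6] w_mm 52.3 q [-1.07  0.11  0.79  1.68 -0.09  1.35 -1.93]
 lin units [ 1.21  1.97 -6.05] in goal frame [1.1  5.85 2.54] rot units [-1.059  0.005 -0.015]
```

Call:
play_rows:
  targets:
    - {"claw": 0.4, "linear": [0, 0.3, -0.6], "rotation": [0, 0, 0]}
    - {"claw": 0.4, "linear": [0, 0.3, -1], "rotation": [0, 0, 0]}
    - {"claw": 0.4, "linear": [0, 0.3, -1], "rotation": [0, 0, 0]}
    - {"claw": 0.4, "linear": [0, 0.3, -1], "rotation": [0, 0, 0]}
    - {"claw": 0.4, "linear": [0, 0.3, -1], "rotation": [0, 0, 0]}
    - {"claw": 0.4, "linear": [0, 0.2, -0.6], "rotation": [-0.04, 0, 0]}
    - {"claw": 0.4, "linear": [0, 0, 0], "rotation": [-0.08, 0, 0]}
    - {"claw": 0.4, "linear": [0, 0, 0], "rotation": [-0.08, 0, 0]}
    - {"claw": 0.4, "linear": [0, 0, 0], "rotation": [-0.08, 0, 0]}
    - {"claw": 0.4, "linear": [0, 0, 0], "rotation": [-0.08, 0, 0]}

```text
time: 19.88
position: [0.5945, 0.2696, 0.2449]
tool_rot: [0.87, 1.376, -0.87]
ft_force: [0.4, -0.2, -0.5]
grip_width: 0.603
```

Call:
play_rows:
  targets:
    - {"claw": 0.4, "linear": [0, 0, 0], "rotation": [-0.08, 0, 0]}
    - {"claw": 0.4, "linear": [0, 0, 0], "rotation": [-0.08, 0, 0]}
    - {"claw": 0.4, "linear": [0, 0, 0], "rotation": [-0.08, 0, 0]}
    - {"claw": 0.4, "linear": [0, 0, 0], "rotation": [-0.08, 0, 0]}
    - {"claw": 0.4, "linear": [0, 0, 0], "rotation": [-0.08, 0, 0]}
    - {"claw": 0.4, "linear": [0, 0, 0], "rotation": [-0.08, 0, 0]}
    - {"claw": 0.4, "linear": [0, 0, 0], "rotation": [-0.08, 0, 0]}
    - {"claw": 0.4, "linear": [0, 0, 0], "rotation": [-0.08, 0, 0]}
    - {"claw": 0.4, "linear": [0, 0, 0], "rotation": [-0.04, 0, 0]}
    - {"claw": 0.4, "linear": [0, 0, 0], "rotation": [0, 0, 0]}

```text
time: 20.72
position: [0.5961, 0.2401, 0.2403]
tool_rot: [0.023, 1.567, -0.066]
ft_force: [-0.1, -0.7, 0.3]
grip_width: 0.6
```

```bash
python3 - <<'E'
from h import *
go((.596,.315,.2),0)
W,iw=shot('wrist','w7.png')
E
```

```text
t 20.7167 pos [0.5961 0.2401 0.2403] f [-0.1 -0.7  0.3] w_mm 52.2 q [-0.83  0.32  0.5   1.45 -0.13  1.41 -0.38]
 lin units [ 1.53  3.03 -0.18] in goal frame [ 1.61  3.   -0.  ] rot units [-0.036  0.002  0.017]
```

View pics/w7.png

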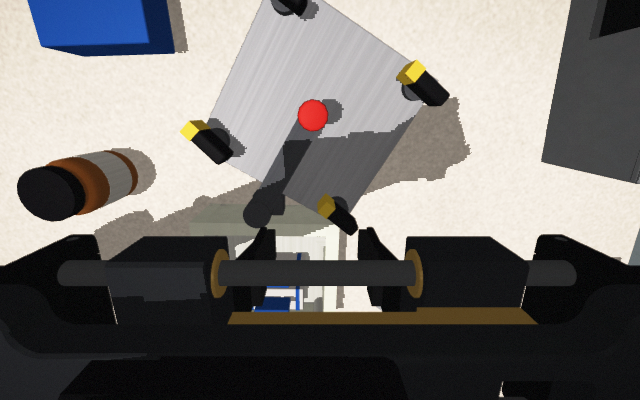

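The red handle top is at (313,115), seen almost straight from above.

```bash
python3 - <<'E'
from h import *
C=cam('wrist')
h=px2w(C,(313,115),.161); print('handle',h.round(4))
go((h[0],h[1],.18),0)
E
```

```text
handle [0.5995 0.3161 0.161 ]
t 20.7667 pos [0.5962 0.2396 0.2404] f [ 0.5 -1.1 -0.2] w_mm 52.4 q [-0.83  0.32  0.5   1.45 -0.13  1.41 -0.39]
 lin units [ 2.33  3.13 -0.06] in goal frame [2.41 3.06 0.13] rot units [-0.038  0.002  0.018]
```

Call:
play_rows:
  targets:
    - {"claw": 0.4, "linear": [0, 0.6, 0], "rotation": [-0.038, 0, 0.018]}
    - {"claw": 0.4, "linear": [0.2, 0.8, 0.04], "rotation": [0, 0, 0]}
    - {"claw": 0.4, "linear": [0.5, 0.8, 0.04], "rotation": [0, 0, 0]}
    - {"claw": 0.4, "linear": [0.6, 0.5, 0], "rotation": [0, 0, 0]}
    - {"claw": 0.4, "linear": [0.6, 0.2, 0], "rotation": [0, 0, 0]}
    - {"claw": 0.4, "linear": [0.3, 0, 0], "rotation": [0, 0, 0]}
    - {"claw": 0.4, "linear": [0, 0, 0], "rotation": [0, 0, 0]}

```text
time: 21.35
position: [0.6005, 0.3085, 0.1783]
tool_rot: [0.011, 1.57, -0.018]
ft_force: [0.2, 1.1, -0.2]
grip_width: 0.599
```

```bash
python3 - <<'E'
from h import *
go((.5993,.316,.121),0)
E
```

```text
t 21.35 pos [0.6005 0.3085 0.1783] f [ 0.2  1.1 -0.2] w_mm 52.1 q [-0.86  0.42  0.46  1.46 -0.18  1.31 -0.4 ]
 lin units [ 2.29  0.31 -0.06] in goal frame [ 2.29  0.3  -0.05] rot units [-0.012  0.001  0.003]
```

Call:
play_rows:
  newtons: 50
  targets:
    - {"claw": 0.4, "linear": [0.3, 0.28, -0.05], "rotation": [-0.01, 0, 0]}
    - {"claw": 0.4, "linear": [0.6, 0, 0], "rotation": [0, 0, 0]}
    - {"claw": 0.4, "linear": [0.6, 0, 0], "rotation": [0, 0, 0]}
    - {"claw": 0.4, "linear": [0.5, 0, 0], "rotation": [0, 0, 0]}
    - {"claw": 0.4, "linear": [0.2, 0, 0], "rotation": [0, 0, 0]}
    - {"claw": 0.4, "linear": [0, 0, 0], "rotation": [0, 0, 0]}

```text
time: 21.85
position: [0.5993, 0.3155, 0.1191]
tool_rot: [-0.004, 1.57, -0.006]
ft_force: [-0.2, -0.1, 0.7]
grip_width: 0.599
```

```bash
python3 - <<'E'
from h import *
go((.5993,.315,.121),0)
E
```

```text
t 21.85 pos [0.5993 0.3155 0.1191] f [-0.2 -0.1  0.7] w_mm 52.1 q [-0.86  0.47  0.44  1.51 -0.2   1.21 -0.39]
 lin units [-0.08 -0.02  0.  ] in goal frame [-0.08 -0.02  0.  ] rot units [-0.001  0.001  0.004]
```

Call:
play_rows:
  newtons: 50
  targets:
    - {"claw": 1, "linear": [-0.05, 0, 0], "rotation": [0, 0, 0]}
    - {"claw": 1, "linear": [0, 0, 0], "rotation": [0, 0, 0]}
    - {"claw": 1, "linear": [0, 0, 0], "rotation": [0, 0, 0]}
    - {"claw": 1, "linear": [0, 0, 0], "rotation": [0, 0, 0]}
    - {"claw": 1, "linear": [0, 0, 0], "rotation": [0, 0, 0]}
    - {"claw": 1, "linear": [0, 0, 0], "rotation": [0, 0, 0]}
    - {"claw": 1, "linear": [0, -0.2, 0.25], "rotation": [0, 0, 0]}
    - {"claw": 1, "linear": [0, -0.37, 0.47], "rotation": [0, 0, 0]}
    - {"claw": 1, "linear": [0, -0.42, 0.42], "rotation": [0, 0, 0]}

```text
time: 22.6
position: [0.6142, 0.3024, 0.1226]
tool_rot: [-0.005, 1.594, 0.013]
ft_force: [-8.5, 4.8, 2.4]
grip_width: 0.286
```

```bash
cat >> h.py <<'E'
def arc():
    s=get_state(); d=np.array(s['position'])[:2]-[.5296,.2132]; a=np.degrees(np.arctan2(d[1],d[0]))
    print('r',np.linalg.norm(d).round(4),'ang',a.round(1)); go((.5205,.0915,.12),0)
    for k in range(8):
        m=np.radians(a-3.5-7*k); print([round(-.6*np.cos(m),2),round(.6*np.sin(m),2)],end=' ')
E
python3 -c "
from h import *
arc()"
```

```text
r 0.1229 ang 46.5
t 22.6 pos [0.6142 0.3024 0.1226] f [-8.5  4.8  2.4] w_mm 24.9 q [-0.81  0.49  0.44  1.47 -0.23  1.25 -0.33]
 lin units [ 0.15 -8.4  -3.84] in goal frame [ 0.1  -8.44 -3.75] rot units [ 0.007 -0.015 -0.003]
[np.float64(-0.44), np.float64(0.41)] [np.float64(-0.49), np.float64(0.35)] [np.float64(-0.52), np.float64(0.29)] [np.float64(-0.56), np.float64(0.23)] [np.float64(-0.58), np.float64(0.16)] [np.float64(-0.59), np.float64(0.08)] [np.float64(-0.6), np.float64(0.01)] [np.float64(-0.6), np.float64(-0.06)]
```

Call:
play_rows:
  targets:
    - {"claw": 1, "linear": [0, -0.44, 0.41], "rotation": [0, -0.01, 0]}
    - {"claw": 1, "linear": [0, -0.49, 0.35], "rotation": [0, 0, 0]}
    - {"claw": 1, "linear": [0, -0.52, 0.29], "rotation": [0, 0, 0]}
    - {"claw": 1, "linear": [0, -0.56, 0.23], "rotation": [0, 0, 0]}
    - {"claw": 1, "linear": [0, -0.58, 0.16], "rotation": [0, 0, 0]}
    - {"claw": 1, "linear": [0, -0.59, 0.08], "rotation": [0, 0, 0]}
    - {"claw": 1, "linear": [0, -0.6, 0], "rotation": [0, 0, 0]}

```text
time: 23.18
position: [0.6469, 0.2472, 0.1228]
tool_rot: [0.005, 1.583, 0.077]
ft_force: [6.6, 11.3, -6.4]
grip_width: 0.288
```

```bash
python3 -c "
from h import *
arc()"
```

```text
r 0.1222 ang 16.2
t 23.1833 pos [0.6469 0.2472 0.1228] f [ 6.6 11.3 -6.4] w_mm 25.0 q [-0.7   0.49  0.44  1.47 -0.27  1.23 -0.16]
 lin units [-0.14 -5.99 -5.34] in goal frame [ 0.11 -6.23 -5.06] rot units [ 0.029 -0.008 -0.033]
[np.float64(-0.59), np.float64(0.13)] [np.float64(-0.6), np.float64(0.06)] [np.float64(-0.6), np.float64(-0.01)] [np.float64(-0.59), np.float64(-0.09)] [np.float64(-0.58), np.float64(-0.16)] [np.float64(-0.55), np.float64(-0.23)] [np.float64(-0.52), np.float64(-0.29)] [np.float64(-0.48), np.float64(-0.36)]
```

Call:
play_rows:
  targets:
    - {"claw": 1, "linear": [0, -0.59, 0.1], "rotation": [0.01, 0, -0.015]}
    - {"claw": 1, "linear": [0, -0.6, 0.04], "rotation": [0.01, 0, -0.015]}
    - {"claw": 1, "linear": [0, -0.6, -0.01], "rotation": [0.01, 0, -0.01]}
    - {"claw": 1, "linear": [0, -0.59, -0.09], "rotation": [0, 0, -0.01]}
    - {"claw": 1, "linear": [0, -0.58, -0.16], "rotation": [0, 0, -0.01]}
    - {"claw": 1, "linear": [0, -0.55, -0.23], "rotation": [0, 0, -0.01]}
    - {"claw": 1, "linear": [0, -0.52, -0.29], "rotation": [0, 0, 0]}

```text
time: 23.77
position: [0.6475, 0.1845, 0.123]
tool_rot: [-0.025, 1.54, 0.011]
ft_force: [17.8, 6.1, -13.9]
grip_width: 0.286
```

```bash
python3 -c "
from h import *
arc()"
```

```text
r 0.1213 ang -13.7
t 23.7667 pos [0.6475 0.1845 0.123 ] f [ 17.8   6.1 -13.9] w_mm 24.9 q [-0.7   0.44  0.49  1.55 -0.2   1.17 -0.16]
 lin units [-0.01 -3.6  -5.17] in goal frame [ 0.12 -3.72 -5.08] rot units [0.015 0.02  0.006]
[np.float64(-0.57), np.float64(-0.18)] [np.float64(-0.55), np.float64(-0.25)] [np.float64(-0.51), np.float64(-0.31)] [np.float64(-0.47), np.float64(-0.37)] [np.float64(-0.42), np.float64(-0.43)] [np.float64(-0.37), np.float64(-0.47)] [np.float64(-0.31), np.float64(-0.52)] [np.float64(-0.24), np.float64(-0.55)]
```

Call:
play_rows:
  targets:
    - {"claw": 1, "linear": [0.05, -0.57, -0.1], "rotation": [0.01, 0.01, 0]}
    - {"claw": 1, "linear": [0.03, -0.55, -0.22], "rotation": [0, 0.01, 0]}
    - {"claw": 1, "linear": [0, -0.51, -0.3], "rotation": [0, 0, 0]}
    - {"claw": 1, "linear": [0, -0.47, -0.36], "rotation": [0, 0, 0]}
    - {"claw": 1, "linear": [0, -0.42, -0.42], "rotation": [0, 0, 0]}
    - {"claw": 1, "linear": [0, -0.38, -0.46], "rotation": [0, 0, 0]}
    - {"claw": 1, "linear": [0, -0.32, -0.5], "rotation": [0, 0, 0]}

```text
time: 24.35
position: [0.6102, 0.1232, 0.1229]
tool_rot: [-0.002, 1.519, 0.032]
ft_force: [12.8, 2.2, -3.8]
grip_width: 0.293
```

```bash
python3 -c "
from h import *
arc()"
```

```text
r 0.1208 ang -48.1
t 24.35 pos [0.6102 0.1232 0.1229] f [12.8  2.2 -3.8] w_mm 25.5 q [-0.66  0.31  0.51  1.71 -0.18  1.11 -0.08]
 lin units [-0.09 -1.19 -3.62] in goal frame [ 0.12 -1.27 -3.59] rot units [ 0.014  0.033 -0.012]
[np.float64(-0.37), np.float64(-0.47)] [np.float64(-0.31), np.float64(-0.51)] [np.float64(-0.25), np.float64(-0.55)] [np.float64(-0.18), np.float64(-0.57)] [np.float64(-0.11), np.float64(-0.59)] [np.float64(-0.04), np.float64(-0.6)] [np.float64(0.04), np.float64(-0.6)] [np.float64(0.11), np.float64(-0.59)]
```

Call:
play_rows:
  targets:
    - {"claw": 1, "linear": [0, -0.37, -0.47], "rotation": [0.01, 0.015, 0]}
    - {"claw": 1, "linear": [0, -0.31, -0.5], "rotation": [0, 0.015, -0.01]}
    - {"claw": 1, "linear": [0, -0.25, -0.54], "rotation": [0, 0, 0]}
    - {"claw": 1, "linear": [0, -0.18, -0.56], "rotation": [0, 0, 0]}
    - {"claw": 1, "linear": [0, -0.11, -0.58], "rotation": [0, 0, 0]}
    - {"claw": 1, "linear": [0, -0.04, -0.5], "rotation": [0, 0, 0]}
    - {"claw": 1, "linear": [0, 0.02, -0.3], "rotation": [0, 0, 0]}

```text
time: 24.93
position: [0.5419, 0.0933, 0.1229]
tool_rot: [0.006, 1.521, 0.011]
ft_force: [9.3, -1.3, -8.1]
grip_width: 0.291
```

```bash
python3 -c "
from h import *
arc()"
```

```text
r 0.1205 ang -84.1
t 24.9333 pos [0.5419 0.0933 0.1229] f [ 9.3 -1.3 -8.1] w_mm 25.3 q [-0.7   0.15  0.53  1.89 -0.09  1.07 -0.14]
 lin units [ 0.07 -0.07 -0.86] in goal frame [ 0.12 -0.07 -0.86] rot units [ 0.002  0.032 -0.007]
[np.float64(-0.02), np.float64(-0.6)] [np.float64(0.05), np.float64(-0.6)] [np.float64(0.12), np.float64(-0.59)] [np.float64(0.19), np.float64(-0.57)] [np.float64(0.26), np.float64(-0.54)] [np.float64(0.32), np.float64(-0.51)] [np.float64(0.38), np.float64(-0.46)] [np.float64(0.44), np.float64(-0.41)]
```

Call:
play_rows:
  targets:
    - {"claw": 1, "linear": [0.02, -0.02, -0.4], "rotation": [0, 0.01, 0]}
    - {"claw": 1, "linear": [0.02, 0.02, -0.4], "rotation": [0, 0.01, 0]}
    - {"claw": 1, "linear": [0, 0.03, -0.3], "rotation": [0, 0, 0]}
    - {"claw": 1, "linear": [0, 0.03, -0.3], "rotation": [0, 0, 0]}
    - {"claw": 1, "linear": [0, 0.03, -0.3], "rotation": [0, 0, 0]}

```text
time: 25.35
position: [0.5201, 0.093, 0.1232]
tool_rot: [0.011, 1.502, 0.008]
ft_force: [32.5, 1.6, -29.2]
grip_width: 0.287
```

```bash
python3 -c "
from h import *
arc()"
```

```text
r 0.1206 ang -94.5
t 25.35 pos [0.5201 0.093  0.1232] f [ 32.5   1.6 -29.2] w_mm 25.0 q [-0.72  0.08  0.52  1.95 -0.04  1.05 -0.19]
 lin units [ 0.13 -0.06  0.01] in goal frame [ 0.13 -0.06  0.02] rot units [-0.001  0.044 -0.008]
[np.float64(0.08), np.float64(-0.59)] [np.float64(0.16), np.float64(-0.58)] [np.float64(0.22), np.float64(-0.56)] [np.float64(0.29), np.float64(-0.52)] [np.float64(0.35), np.float64(-0.49)] [np.float64(0.41), np.float64(-0.44)] [np.float64(0.46), np.float64(-0.39)] [np.float64(0.5), np.float64(-0.33)]
```

The cover is at its stop (angle -94.5°, reaction 32 N). I relax, release and rise.

Call:
play_rows:
  targets:
    - {"claw": 1, "linear": [0.02, 0, 0], "rotation": [0, 0, 0]}
    - {"claw": 1, "linear": [0, 0, 0], "rotation": [0, 0, 0]}
    - {"claw": 0.4, "linear": [0, 0, 0], "rotation": [0, 0, 0]}
    - {"claw": 0.4, "linear": [0, 0, 0], "rotation": [0, 0, 0]}
    - {"claw": 0.4, "linear": [0, 0, 0], "rotation": [0, 0, 0]}
    - {"claw": 0.4, "linear": [-0.5, 0, 0], "rotation": [0, 0, 0]}
    - {"claw": 0.4, "linear": [-0.8, 0, 0], "rotation": [0, 0, 0]}
    - {"claw": 0.4, "linear": [-0.8, 0, 0], "rotation": [0, 0, 0]}
    - {"claw": 0.4, "linear": [-0.8, 0, 0], "rotation": [0, 0, 0]}
    - {"claw": 0.4, "linear": [-0.8, 0, 0], "rotation": [0, 0, 0]}

```text
time: 26.18
position: [0.5135, 0.0888, 0.2162]
tool_rot: [0.011, 1.502, 0.003]
ft_force: [-0.6, 0.0, 0.2]
grip_width: 0.597
```

Call:
play_rows:
  targets:
    - {"claw": 0.5, "linear": [0, 0, 0.6], "rotation": [-0.04, 0.02, 0]}
    - {"claw": 0.5, "linear": [0, 0, 0.9], "rotation": [-0.08, 0.02, 0]}
    - {"claw": 0.5, "linear": [0, 0, 0.9], "rotation": [-0.08, 0, 0]}
    - {"claw": 0.5, "linear": [0, -0.4, 0.8], "rotation": [-0.08, 0, 0]}
    - {"claw": 0.5, "linear": [0, -0.5, 0.7], "rotation": [-0.08, 0, 0]}
    - {"claw": 0.5, "linear": [0, -0.6, 0.6], "rotation": [-0.08, 0, 0]}
    - {"claw": 0.5, "linear": [0, 0, 0], "rotation": [-0.08, 0, 0]}
    - {"claw": 0.5, "linear": [0, 0, 0], "rotation": [-0.08, 0, 0]}
    - {"claw": 0.5, "linear": [0, 0, 0], "rotation": [-0.08, 0, 0]}
    - {"claw": 0.5, "linear": [0, 0, 0], "rotation": [-0.08, 0, 0]}

```text
time: 27.02
position: [0.6486, 0.0817, 0.2281]
tool_rot: [-0.922, 1.344, 0.915]
ft_force: [-0.2, 0.9, 0.1]
grip_width: 0.495
```

```bash
python3 - <<'E'
from h import *
go((.64,.0915,.24),82)
E
```

```text
t 27.0167 pos [0.6486 0.0817 0.2281] f [-0.2  0.9  0.1] w_mm 43.0 q [-0.51  0.32  0.45  1.47 -0.15  1.36  1.13]
 lin units [-0.48  0.46  0.24] in goal frame [-0.48  0.39  0.34] rot units [-0.156  0.009  0.012]
```

Call:
play_rows:
  targets:
    - {"claw": 0.6, "linear": [-0.4, 0, 0.2], "rotation": [-0.06, 0.009, 0.012]}
    - {"claw": 0.6, "linear": [0, 0, 0], "rotation": [-0.06, 0, 0]}
    - {"claw": 0.6, "linear": [0, 0, 0], "rotation": [-0.035, 0, 0]}
    - {"claw": 0.6, "linear": [0, 0, 0], "rotation": [0, 0, 0]}

```text
time: 27.35
position: [0.6511, 0.0849, 0.2385]
tool_rot: [-1.116, 1.267, 1.118]
ft_force: [0.1, -0.6, 0.2]
grip_width: 0.405
```

```bash
python3 - <<'E'
from h import *
go((.64,.0915,.24),82)
C,im=shot('wrist','w8.png'); np.savez('w8cam.npz',K=C[0],R=C[1],t=C[2])
cv2.imwrite('pics/w8b.png',cv2.resize(im[:300],(800,375)))
E
```

```text
t 27.35 pos [0.6511 0.0849 0.2385] f [ 0.1 -0.6  0.2] w_mm 35.3 q [-0.48  0.34  0.41  1.42 -0.14  1.41  1.37]
 lin units [-0.06  0.47  0.21] in goal frame [-0.06  0.48  0.2 ] rot units [ 0.009 -0.    -0.001]
```

View pics/w8b.png

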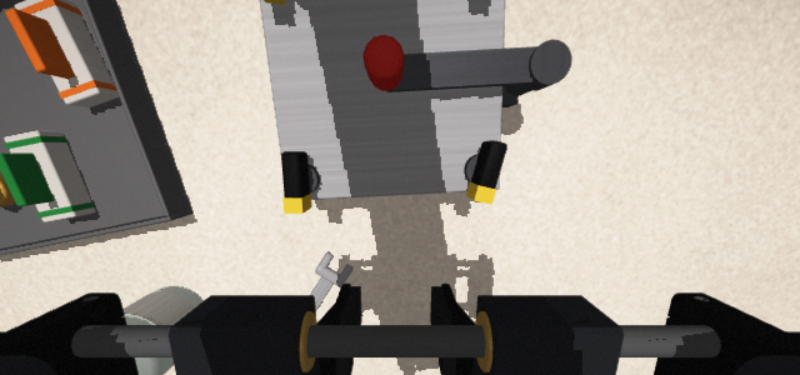

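The cover lies over the chamber with its edges parallel. The two +x wings are visible, yellow ends pointing +x, with top faces spanning (295,153)-(295,212) and (494,142)-(483,202).

```bash
python3 - <<'E'
from h import *
d=np.load('w8cam.npz'); C=(d['K'],d['R'],d['t'])
seg(C,(295,212),(295,153),.1337,1.25); seg(C,(483,202),(494,142),.1337,1.25)
print('handle',px2w(C,np.array((383,50))/1.25,.161))
seg(C,(283,200),(500,190),.0917,1.25)
c=np.array([.5205,.0915]); y=np.radians(-4.4); ex=np.array([np.cos(y),np.sin(y)]); ey=np.array([-ex[1],ex[0]])
for n,a,b in [('++',1,1),('--',-1,-1),('-+',-1,1),('+-',1,-1)]: print(n,(c+.076*(a*ex+b*ey)).round(4))
E
```

```text
mid [0.5927 0.0154 0.1337] len 0.044 yaw -11.7
mid [0.6031 0.1615 0.1337] len 0.045 yaw -13.6
handle [0.51811991 0.09389558 0.161     ]
mid [0.616  0.0855 0.0917] len 0.193 yaw -94.5
++ [0.6021 0.1614]
-- [0.4389 0.0216]
-+ [0.4506 0.1731]
+- [0.5904 0.0099]
```

Call:
play_rows:
  newtons: 30
  targets:
    - {"claw": 0.6, "linear": [0, 0.4, 0.5], "rotation": [0.025, 0, 0]}
    - {"claw": 0.6, "linear": [0, 0.6, 0.7], "rotation": [0.025, 0, 0]}
    - {"claw": 0.6, "linear": [0.2, 0.6, 0.7], "rotation": [0, 0, 0]}
    - {"claw": 0.6, "linear": [0.6, 0.5, 0.5], "rotation": [0, 0, 0]}
    - {"claw": 0.6, "linear": [0.8, 0.2, 0.2], "rotation": [0, 0, 0]}
    - {"claw": 0.6, "linear": [0.8, 0, 0], "rotation": [0, 0, 0]}
    - {"claw": 0.6, "linear": [0.3, 0, 0], "rotation": [0, 0, 0]}
    - {"claw": 0.6, "linear": [0, 0, 0], "rotation": [0, 0, 0]}

```text
time: 28.07
position: [0.6062, 0.16, 0.1701]
tool_rot: [-1.041, 1.306, 1.036]
ft_force: [0.7, -0.8, 0.4]
grip_width: 0.402
```

```bash
python3 - <<'E'
from h import *
go((.6025,.1615,.104),76.4)
C,im=shot('wrist','w9.png')
o=np.zeros((460,640,3),np.uint8); o[:300]=im[:300]; T=cv2.resize(get_image('top')[165:235,215:320],None,fx=2.2,fy=2.2); o[303:303+len(T),:T.shape[1]]=T
cv2.imwrite('pics/w9b.png',o)
E
```

```text
t 28.0667 pos [0.6062 0.16   0.1701] f [ 0.7 -0.8  0.4] w_mm 35.0 q [-0.61  0.31  0.38  1.6  -0.12  1.25  1.13]
 lin units [2.64 0.17 0.02] in goal frame [2.64 0.16 0.02] rot units [0.005 0.    0.003]
```

View pics/w9b.png

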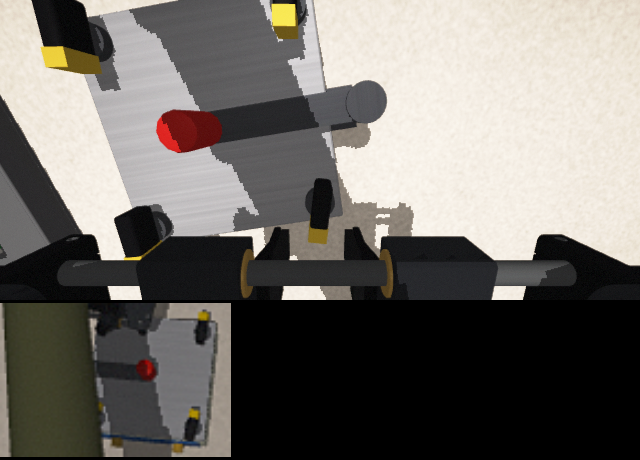

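The wing is centred at (319,210) between the fingers. I descend, close and check.

Call:
play_rows:
  targets:
    - {"claw": 0.6, "linear": [0.3, 0.15, 0.02], "rotation": [0.005, 0, 0]}
    - {"claw": 0.6, "linear": [0.6, 0, 0], "rotation": [0, 0, 0]}
    - {"claw": 0.6, "linear": [0.6, 0, 0], "rotation": [0, 0, 0]}
    - {"claw": 0.6, "linear": [0.6, 0, 0], "rotation": [0, 0, 0]}
    - {"claw": 0.6, "linear": [0.4, 0, 0], "rotation": [0, 0, 0]}
    - {"claw": 0.6, "linear": [0.1, 0, 0], "rotation": [0, 0, 0]}
    - {"claw": 0.6, "linear": [0, 0, 0], "rotation": [0, 0, 0]}

```text
time: 28.75
position: [0.6103, 0.1587, 0.1114]
tool_rot: [-1.03, 1.298, 1.014]
ft_force: [-0.7, 0.4, 0.8]
grip_width: 0.401
```

```bash
python3 - <<'E'
from h import *
go((.6025,.1615,.104),11.1)
E
```

```text
t 28.75 pos [0.6103 0.1587 0.1114] f [-0.7  0.4  0.8] w_mm 34.9 q [-0.6   0.35  0.37  1.67 -0.14  1.13  1.13]
 lin units [0.29 0.33 0.03] in goal frame [ 0.29  0.17 -0.28] rot units [0.719 0.011 0.008]
```

Call:
play_rows:
  targets:
    - {"claw": 0.6, "linear": [0.25, 0.33, 0.03], "rotation": [0, 0.01, 0.008]}
    - {"claw": 0.6, "linear": [0.05, 0.05, 0], "rotation": [0, 0, 0]}
    - {"claw": 0.6, "linear": [0, 0, 0], "rotation": [0, 0, 0]}
    - {"claw": 1, "linear": [0, 0, 0], "rotation": [0, 0, 0]}
    - {"claw": 1, "linear": [0, 0, 0], "rotation": [0, 0, 0]}
    - {"claw": 1, "linear": [0, 0, 0], "rotation": [0, 0, 0]}
    - {"claw": 1, "linear": [0, 0, 0], "rotation": [0, 0, 0]}
    - {"claw": 1, "linear": [0, 0, 0], "rotation": [0, 0, 0]}

```text
time: 29.42
position: [0.6029, 0.1635, 0.1069]
tool_rot: [-1.033, 1.314, 1.015]
ft_force: [0.7, -0.6, -1.8]
grip_width: 0.161
```

```bash
python3 - <<'E'
from h import *
go((.6025,.1615,.104),11.1)
E
```

```text
t 29.4167 pos [0.6029 0.1635 0.1069] f [ 0.7 -0.6 -1.8] w_mm 14.0 q [-0.62  0.35  0.37  1.68 -0.13  1.13  1.11]
 lin units [ 0.12 -0.   -0.08] in goal frame [ 0.12 -0.08 -0.03] rot units [0.719 0.001 0.007]
```

Call:
play_rows:
  targets:
    - {"claw": 1, "linear": [0, 0, 0], "rotation": [0.03, 0, 0]}
    - {"claw": 1, "linear": [0, 0, 0], "rotation": [0.05, 0, 0]}
    - {"claw": 1, "linear": [0, 0, 0], "rotation": [0.05, 0, 0]}
    - {"claw": 1, "linear": [0, 0, 0], "rotation": [0.05, 0, 0]}
    - {"claw": 1, "linear": [0, 0, 0], "rotation": [0.05, 0, 0]}
    - {"claw": 1, "linear": [0, 0, 0], "rotation": [0.05, 0, 0]}
    - {"claw": 1, "linear": [0, 0, 0], "rotation": [0.05, 0, 0]}
    - {"claw": 1, "linear": [0, 0, 0], "rotation": [0.05, 0, 0]}

```text
time: 30.08
position: [0.6027, 0.1631, 0.1063]
tool_rot: [-0.557, 1.496, 0.54]
ft_force: [0.9, -0.0, -1.7]
grip_width: 0.16
```

```bash
python3 - <<'E'
from h import *
go((.6025,.1615,.104),11.1); print(get_state()['torque'])
E
```

```text
t 30.0833 pos [0.6027 0.1631 0.1063] f [ 0.9 -0.  -1.7] w_mm 13.9 q [-0.7   0.36  0.47  1.68 -0.17  1.14  0.52]
 lin units [ 0.09 -0.04 -0.05] in goal frame [ 0.09 -0.06 -0.02] rot units [0.323 0.002 0.007]
[-0.20013949  0.13497902  0.14227361]
```

Call:
play_rows:
  targets:
    - {"claw": 1, "linear": [0, 0, 0], "rotation": [0.05, 0, 0]}
    - {"claw": 1, "linear": [0, 0, 0], "rotation": [0.05, 0, 0]}
    - {"claw": 1, "linear": [0, 0, 0], "rotation": [0.05, 0, 0]}
    - {"claw": 1, "linear": [0, 0, 0], "rotation": [0.05, 0, 0]}
    - {"claw": 1, "linear": [0, 0, 0], "rotation": [0.05, 0, 0]}
    - {"claw": 1, "linear": [0, 0, 0], "rotation": [0.04, 0, 0]}
    - {"claw": 1, "linear": [0, 0, 0], "rotation": [0.02, 0, 0]}
    - {"claw": 1, "linear": [0, 0, 0], "rotation": [0, 0, 0]}

```text
time: 30.75
position: [0.6024, 0.163, 0.1058]
tool_rot: [-0.161, 1.56, 0.14]
ft_force: [1.3, 0.9, -0.6]
grip_width: 0.156
```

```bash
python3 - <<'E'
from h import *
go((.6025,.1615,.104),11.1); print(get_state()['torque'])
E
```

```text
t 30.75 pos [0.6024 0.163  0.1058] f [ 1.3  0.9 -0.6] w_mm 13.6 q [-0.77  0.38  0.56  1.68 -0.2   1.14  0.04]
 lin units [ 0.07 -0.06 -0.01] in goal frame [ 0.07 -0.06 -0.01] rot units [-0.001  0.002  0.009]
[-0.24242817  0.25815007  0.00046112]
```

Call:
play_rows:
  targets:
    - {"claw": 0.6, "linear": [0, 0, 0], "rotation": [0, 0, 0]}
    - {"claw": 0.6, "linear": [0, 0, 0], "rotation": [0, 0, 0]}
    - {"claw": 0.6, "linear": [0, 0, 0], "rotation": [0, 0, 0]}
    - {"claw": 0.6, "linear": [-0.5, 0, 0], "rotation": [0, 0, 0]}
    - {"claw": 0.6, "linear": [-0.9, 0, 0], "rotation": [0, 0, 0]}
    - {"claw": 0.6, "linear": [-0.9, 0, 0], "rotation": [0, 0, 0]}
    - {"claw": 0.6, "linear": [-0.9, 0, 0], "rotation": [0, 0, 0]}
    - {"claw": 0.6, "linear": [-0.3, 0, 0], "rotation": [0, 0, 0]}

```text
time: 31.42
position: [0.6001, 0.1624, 0.1971]
tool_rot: [-0.165, 1.565, 0.141]
ft_force: [0.3, 0.1, 0.4]
grip_width: 0.398
```

Call:
play_rows:
  targets:
    - {"claw": 0.6, "linear": [0, -0.4, -0.7], "rotation": [0, 0, 0]}
    - {"claw": 0.6, "linear": [0, -0.55, -1], "rotation": [0, 0, 0]}
    - {"claw": 0.6, "linear": [0, -0.55, -1], "rotation": [0, 0, 0]}
    - {"claw": 0.6, "linear": [0, -0.55, -1], "rotation": [0, 0, 0]}
    - {"claw": 0.6, "linear": [0, -0.55, -1], "rotation": [0, 0, 0]}
    - {"claw": 0.6, "linear": [0, -0.55, -1], "rotation": [0, 0, 0]}
    - {"claw": 0.6, "linear": [0, -0.55, -1], "rotation": [0, 0, 0]}
    - {"claw": 0.6, "linear": [0, -0.4, -0.6], "rotation": [0, 0, 0]}

```text
time: 32.08
position: [0.4392, 0.0239, 0.2016]
tool_rot: [-0.168, 1.554, 0.147]
ft_force: [0.2, -0.6, 0.1]
grip_width: 0.399
```

Call:
play_rows:
  targets:
    - {"claw": 0.6, "linear": [0, 0, 0], "rotation": [-0.08, 0, 0]}
    - {"claw": 0.6, "linear": [0, 0, 0], "rotation": [-0.08, 0, 0]}
    - {"claw": 0.6, "linear": [0, 0, 0], "rotation": [-0.08, 0, 0]}
    - {"claw": 0.6, "linear": [0, 0, 0], "rotation": [-0.08, 0, 0]}
    - {"claw": 0.6, "linear": [0, 0, 0], "rotation": [-0.08, 0, 0]}
    - {"claw": 0.6, "linear": [0, 0, 0], "rotation": [-0.08, 0, 0]}
    - {"claw": 0.6, "linear": [0, 0, 0], "rotation": [-0.08, 0, 0]}
    - {"claw": 0.6, "linear": [0, 0, 0], "rotation": [-0.08, 0, 0]}
    - {"claw": 0.6, "linear": [0, 0, 0], "rotation": [-0.06, 0, 0]}
    - {"claw": 0.6, "linear": [0, 0, 0], "rotation": [0, 0, 0]}

```text
time: 32.92
position: [0.4346, 0.0168, 0.2035]
tool_rot: [-1.019, 1.312, 1.003]
ft_force: [-1.0, -0.4, -0.6]
grip_width: 0.398
```

```bash
python3 - <<'E'
from h import *
go((.4395,.022,.17),77)
C,im=shot('wrist','w10.png'); cv2.imwrite('pics/w10b.png',im[:300])
E
```

```text
t 32.9167 pos [0.4346 0.0168 0.2035] f [-1.  -0.4 -0.6] w_mm 34.6 q [-0.92 -0.23  0.72  2.01  0.16  1.3   1.05]
 lin units [ 1.34 -0.11  0.25] in goal frame [ 1.34 -0.14  0.25] rot units [-0.024  0.001  0.009]
```

View pics/w10b.png

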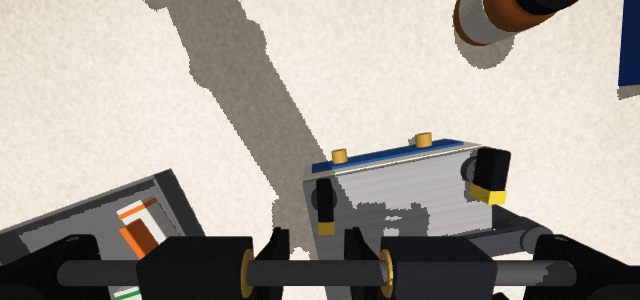

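The "--" wing is at about (324,182)-(327,224), slightly right of finger centre. The "-+" wing is at (494,150)-(489,192).

```bash
python3 - <<'E'
from h import *
C=cam('wrist')
seg(C,(327,228),(324,182),.1337); seg(C,(489,195),(494,149),.1337)
p=w2px(C,(.4395,.022,.1337)); print(p, w2px(C,(.4511,.1736,.1337)))
go((.4395,.022,.13),77)
E
```

```text
mid [0.4364 0.0251 0.1337] len 0.042 yaw -11.3
mid [0.4452 0.168  0.1337] len 0.04 yaw -11.0
[322.9833947  209.74019733] [498.7466173  177.40973042]
t 32.9667 pos [0.4347 0.0168 0.2035] f [ 0.6 -0.3  0.4] w_mm 34.7 q [-0.92 -0.23  0.72  2.01  0.16  1.3   1.05]
 lin units [ 2.94 -0.09  0.24] in goal frame [ 2.94 -0.14  0.25] rot units [-0.026  0.001  0.009]
```

Call:
play_rows:
  targets:
    - {"claw": 0.6, "linear": [0.3, -0.1, 0.28], "rotation": [-0.035, 0, 0.009]}
    - {"claw": 0.6, "linear": [0.7, 0, 0], "rotation": [0, 0, 0]}
    - {"claw": 0.6, "linear": [0.8, 0, 0], "rotation": [0, 0, 0]}
    - {"claw": 0.6, "linear": [0.7, 0, 0], "rotation": [0, 0, 0]}
    - {"claw": 0.6, "linear": [0.3, 0, 0], "rotation": [0, 0, 0]}
    - {"claw": 0.6, "linear": [0, 0, 0], "rotation": [0, 0, 0]}

```text
time: 33.47
position: [0.4407, 0.0234, 0.133]
tool_rot: [-1.036, 1.302, 1.039]
ft_force: [0.0, 0.2, 0.2]
grip_width: 0.399
```

```bash
python3 - <<'E'
from h import *
go((.439,.023,.104),78.5)
E
```

```text
t 33.4667 pos [0.4407 0.0234 0.133 ] f [0.  0.2 0.2] w_mm 34.7 q [-0.94 -0.12  0.79  2.08  0.09  1.14  1.15]
 lin units [ 1.16  0.07 -0.04] in goal frame [ 1.16  0.07 -0.03] rot units [-0.018  0.004  0.002]
```

Call:
play_rows:
  targets:
    - {"claw": 0.6, "linear": [0.3, 0.1, -0.04], "rotation": [-0.018, 0, 0]}
    - {"claw": 0.6, "linear": [0.5, 0.05, 0], "rotation": [0, 0, 0]}
    - {"claw": 0.6, "linear": [0.3, 0, 0], "rotation": [0, 0, 0]}
    - {"claw": 0.6, "linear": [0, 0, 0], "rotation": [0, 0, 0]}
    - {"claw": 1, "linear": [0, 0, 0], "rotation": [0, 0, 0]}
    - {"claw": 1, "linear": [0, 0, 0], "rotation": [0, 0, 0]}
    - {"claw": 1, "linear": [0, 0, 0], "rotation": [0, 0, 0]}
    - {"claw": 1, "linear": [0, 0, 0], "rotation": [0, 0, 0]}
    - {"claw": 1, "linear": [0, 0, 0], "rotation": [0, 0, 0]}

```text
time: 34.22
position: [0.4404, 0.0233, 0.1097]
tool_rot: [-1.053, 1.287, 1.052]
ft_force: [0.5, 0.0, -2.9]
grip_width: 0.16
```

```bash
python3 - <<'E'
from h import *
go((.439,.023,.104),11.1)
E
```

```text
t 34.2167 pos [0.4404 0.0233 0.1097] f [ 0.5  0.  -2.9] w_mm 14.0 q [-0.94 -0.1   0.81  2.12  0.07  1.08  1.2 ]
 lin units [ 0.23  0.05 -0.03] in goal frame [ 0.23 -0.   -0.06] rot units [0.744 0.009 0.001]
```

Call:
play_rows:
  targets:
    - {"claw": 1, "linear": [0, 0, 0], "rotation": [0.03, 0, 0]}
    - {"claw": 1, "linear": [0, 0, 0], "rotation": [0.05, 0, 0]}
    - {"claw": 1, "linear": [0, 0, 0], "rotation": [0.05, 0, 0]}
    - {"claw": 1, "linear": [0, 0, 0], "rotation": [0.05, 0, 0]}
    - {"claw": 1, "linear": [0, 0, 0], "rotation": [0.05, 0, 0]}
    - {"claw": 1, "linear": [0, 0, 0], "rotation": [0.05, 0, 0]}
    - {"claw": 1, "linear": [0, 0, 0], "rotation": [0.05, 0, 0]}
    - {"claw": 1, "linear": [0, 0, 0], "rotation": [0.05, 0, 0]}
    - {"claw": 1, "linear": [0, 0, 0], "rotation": [0.05, 0, 0]}
    - {"claw": 1, "linear": [0, 0, 0], "rotation": [0.05, 0, 0]}

```text
time: 35.05
position: [0.4398, 0.0228, 0.1086]
tool_rot: [-0.454, 1.512, 0.454]
ft_force: [-0.0, 0.9, -1.7]
grip_width: 0.162
```

```bash
python3 - <<'E'
from h import *
go((.439,.023,.104),11.1); print(get_state()['torque'])
E
```

```text
t 35.05 pos [0.4398 0.0228 0.1086] f [-0.   0.9 -1.7] w_mm 14.1 q [-0.89 -0.09  0.75  2.12  0.07  1.08  0.42]
 lin units [ 0.19  0.03 -0.02] in goal frame [ 0.19  0.02 -0.03] rot units [0.246 0.007 0.001]
[-0.35168462 -0.09137321  0.05949475]
```

Call:
play_rows:
  targets:
    - {"claw": 1, "linear": [0, 0, 0], "rotation": [0.05, 0, 0]}
    - {"claw": 1, "linear": [0, 0, 0], "rotation": [0.05, 0, 0]}
    - {"claw": 1, "linear": [0, 0, 0], "rotation": [0.05, 0, 0]}
    - {"claw": 1, "linear": [0, 0, 0], "rotation": [0.05, 0, 0]}
    - {"claw": 1, "linear": [0, 0, 0], "rotation": [0.03, 0, 0]}
    - {"claw": 1, "linear": [0, 0, 0], "rotation": [0, 0, 0]}

```text
time: 35.55
position: [0.4395, 0.0225, 0.108]
tool_rot: [-0.159, 1.555, 0.157]
ft_force: [0.6, 0.7, -1.6]
grip_width: 0.155
```

```bash
python3 - <<'E'
from h import *
go((.439,.023,.104),11.1); print(get_state()['torque'])
E
```

```text
t 35.55 pos [0.4395 0.0225 0.108 ] f [ 0.6  0.7 -1.6] w_mm 13.5 q [-0.86 -0.09  0.73  2.12  0.07  1.08  0.04]
 lin units [ 0.16  0.03 -0.02] in goal frame [ 0.16  0.02 -0.01] rot units [0.005 0.006 0.002]
[-0.35381228 -0.05762314 -0.01044431]
```

Call:
play_rows:
  targets:
    - {"claw": 0.6, "linear": [0, 0, 0], "rotation": [0, 0, 0]}
    - {"claw": 0.6, "linear": [0, 0, 0], "rotation": [0, 0, 0]}
    - {"claw": 0.6, "linear": [0, 0, 0], "rotation": [0, 0, 0]}
    - {"claw": 0.6, "linear": [-0.5, 0, 0], "rotation": [0, 0, 0]}
    - {"claw": 0.6, "linear": [-0.9, 0, 0], "rotation": [0, 0, 0]}
    - {"claw": 0.6, "linear": [-0.9, 0, 0], "rotation": [0, 0, 0]}
    - {"claw": 0.6, "linear": [-0.6, 0, 0], "rotation": [0, 0, 0]}
    - {"claw": 0.6, "linear": [0, 0, 0], "rotation": [0, 0, 0]}

```text
time: 36.22
position: [0.4381, 0.0225, 0.1836]
tool_rot: [-0.163, 1.556, 0.162]
ft_force: [0.8, 0.3, 0.2]
grip_width: 0.394
```

Call:
play_rows:
  targets:
    - {"claw": 0.6, "linear": [0, 0.6, 0.2], "rotation": [0, 0, 0]}
    - {"claw": 0.6, "linear": [0, 0.9, 0.25], "rotation": [0, 0, 0]}
    - {"claw": 0.6, "linear": [0, 0.9, 0.25], "rotation": [0, 0, 0]}
    - {"claw": 0.6, "linear": [0, 0.9, 0.25], "rotation": [0, 0, 0]}
    - {"claw": 0.6, "linear": [0, 0.9, 0.25], "rotation": [0, 0, 0]}
    - {"claw": 0.6, "linear": [0, 0.9, 0.25], "rotation": [0, 0, 0]}
    - {"claw": 0.6, "linear": [0, 0.5, 0.15], "rotation": [0, 0, 0]}
    - {"claw": 0.6, "linear": [0, 0, 0], "rotation": [-0.07, 0, 0]}
    - {"claw": 0.6, "linear": [0, 0, 0], "rotation": [-0.08, 0, 0]}
    - {"claw": 0.6, "linear": [0, 0, 0], "rotation": [-0.08, 0, 0]}

```text
time: 37.05
position: [0.4454, 0.1811, 0.1758]
tool_rot: [-0.448, 1.522, 0.446]
ft_force: [0.3, -0.2, -0.5]
grip_width: 0.402
```

Call:
play_rows:
  targets:
    - {"claw": 0.6, "linear": [0, 0, 0], "rotation": [-0.08, 0, 0]}
    - {"claw": 0.6, "linear": [0, 0, 0], "rotation": [-0.08, 0, 0]}
    - {"claw": 0.6, "linear": [0, 0, 0], "rotation": [-0.08, 0, 0]}
    - {"claw": 0.6, "linear": [0, 0, 0], "rotation": [-0.08, 0, 0]}
    - {"claw": 0.6, "linear": [0, 0, 0], "rotation": [-0.08, 0, 0]}
    - {"claw": 0.6, "linear": [0, 0, 0], "rotation": [-0.08, 0, 0]}
    - {"claw": 0.6, "linear": [0, 0, 0], "rotation": [0, 0, 0]}

```text
time: 37.63
position: [0.4418, 0.1823, 0.1684]
tool_rot: [-1.027, 1.326, 1.025]
ft_force: [-0.2, 0.2, 0.5]
grip_width: 0.398
```

```bash
python3 - <<'E'
from h import *
go((.4512,.1744,.13),79)
E
```

```text
t 37.6333 pos [0.4418 0.1823 0.1684] f [-0.2  0.2  0.5] w_mm 34.6 q [-1.02 -0.02  0.57  1.95  0.02  1.22  0.87]
 lin units [ 1.54 -0.45 -0.2 ] in goal frame [ 1.54 -0.43 -0.24] rot units [-0.036 -0.005 -0.003]
```

Call:
play_rows:
  targets:
    - {"claw": 0.6, "linear": [0, -0.3, -0.15], "rotation": [-0.036, -0.005, 0]}
    - {"claw": 0.6, "linear": [0.3, -0.15, -0.08], "rotation": [0, 0, 0]}
    - {"claw": 0.6, "linear": [0.6, 0.03, 0], "rotation": [0, 0, 0]}
    - {"claw": 0.6, "linear": [0.5, 0.03, 0], "rotation": [0, 0, 0]}
    - {"claw": 0.6, "linear": [0.2, 0, 0], "rotation": [0, 0, 0]}
    - {"claw": 0.6, "linear": [0, 0, 0], "rotation": [0, 0, 0]}

```text
time: 38.13
position: [0.4487, 0.1745, 0.1226]
tool_rot: [-1.051, 1.309, 1.057]
ft_force: [0.4, -0.8, -0.2]
grip_width: 0.403
```

```bash
python3 - <<'E'
from h import *
go((.4512,.1744,.104),79)
C,im=shot('wrist','w11.png'); cv2.imwrite('pics/w11b.png',im[:300])
E
```

```text
t 38.1333 pos [0.4487 0.1745 0.1226] f [ 0.4 -0.8 -0.2] w_mm 35.1 q [-1.    0.04  0.59  2.   -0.03  1.12  0.96]
 lin units [ 0.74 -0.1   0.02] in goal frame [ 0.74 -0.1   0.02] rot units [-0.012 -0.002 -0.005]
```

View pics/w11b.png

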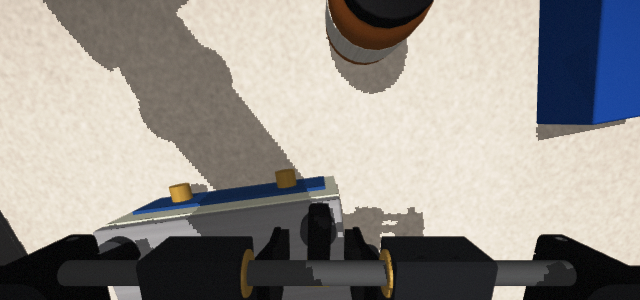

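The "-+" wing (318,235) sits centred between the fingers. I descend the rest and grip.

Call:
play_rows:
  targets:
    - {"claw": 0.6, "linear": [0.3, -0.1, 0.02], "rotation": [-0.012, 0, 0]}
    - {"claw": 0.6, "linear": [0.25, 0, 0], "rotation": [0, 0, 0]}
    - {"claw": 0.6, "linear": [0, 0, 0], "rotation": [0, 0, 0]}
    - {"claw": 1, "linear": [0, 0, 0], "rotation": [0, 0, 0]}
    - {"claw": 1, "linear": [0, 0, 0], "rotation": [0, 0, 0]}
    - {"claw": 1, "linear": [0, 0, 0], "rotation": [0, 0, 0]}
    - {"claw": 1, "linear": [0, 0, 0], "rotation": [0, 0, 0]}
    - {"claw": 1, "linear": [0, 0, 0], "rotation": [0, 0, 0]}

```text
time: 38.85
position: [0.4523, 0.1749, 0.111]
tool_rot: [-1.061, 1.301, 1.066]
ft_force: [0.3, -3.2, -0.8]
grip_width: 0.159
```

```bash
python3 - <<'E'
from h import *
go((.4512,.1744,.104),11.1)
E
```

```text
t 38.85 pos [0.4523 0.1749 0.111 ] f [ 0.3 -3.2 -0.8] w_mm 13.9 q [-0.99  0.06  0.59  2.   -0.04  1.1   0.99]
 lin units [ 0.28  0.04 -0.03] in goal frame [ 0.28 -0.01 -0.05] rot units [ 0.751 -0.003 -0.002]
```

Call:
play_rows:
  targets:
    - {"claw": 1, "linear": [0, 0, 0], "rotation": [0.03, 0, 0]}
    - {"claw": 1, "linear": [0, 0, 0], "rotation": [0.05, 0, 0]}
    - {"claw": 1, "linear": [0, 0, 0], "rotation": [0.05, 0, 0]}
    - {"claw": 1, "linear": [0, 0, 0], "rotation": [0.05, 0, 0]}
    - {"claw": 1, "linear": [0, 0, 0], "rotation": [0.05, 0, 0]}
    - {"claw": 1, "linear": [0, 0, 0], "rotation": [0.05, 0, 0]}
    - {"claw": 1, "linear": [0, 0, 0], "rotation": [0.05, 0, 0]}
    - {"claw": 1, "linear": [0, 0, 0], "rotation": [0.05, 0, 0]}
    - {"claw": 1, "linear": [0, 0, 0], "rotation": [0.05, 0, 0]}

```text
time: 39.6
position: [0.4517, 0.1739, 0.1105]
tool_rot: [-0.526, 1.513, 0.524]
ft_force: [0.1, 0.2, -2.0]
grip_width: 0.162
```

Call:
play_rows:
  targets:
    - {"claw": 1, "linear": [0, 0, 0], "rotation": [0.05, 0, 0]}
    - {"claw": 1, "linear": [0, 0, 0], "rotation": [0.05, 0, 0]}
    - {"claw": 1, "linear": [0, 0, 0], "rotation": [0.05, 0, 0]}
    - {"claw": 1, "linear": [0, 0, 0], "rotation": [0.05, 0, 0]}
    - {"claw": 1, "linear": [0, 0, 0], "rotation": [0.05, 0, 0]}
    - {"claw": 1, "linear": [0, 0, 0], "rotation": [0.04, 0, 0]}
    - {"claw": 1, "linear": [0, 0, 0], "rotation": [0, 0, 0]}

```text
time: 40.18
position: [0.4507, 0.1736, 0.1099]
tool_rot: [-0.154, 1.572, 0.147]
ft_force: [-1.0, -1.0, -1.1]
grip_width: 0.159
```

```bash
python3 - <<'E'
from h import *
go((.4512,.1744,.104),11.1); print(get_state()['torque'])
d=np.array([.5916,.0116])-np.array(get_state()['position'][:2]); j=np.radians(11); print((d@[-np.sin(j),np.cos(j)])/.025,(d@[np.cos(j),np.sin(j)])/.025)
E
```

```text
t 40.1833 pos [0.4507 0.1736 0.1099] f [-1.  -1.  -1.1] w_mm 13.9 q [-1.04  0.06  0.64  2.01 -0.04  1.09 -0.19]
 lin units [0.23 0.03 0.03] in goal frame [0.24 0.03 0.02] rot units [-0.002 -0.004  0.003]
[-0.42474916 -0.10696229 -0.09902341]
-7.437132667983151 4.295194078680488
```

Call:
play_rows:
  targets:
    - {"claw": 0.6, "linear": [0, 0, 0], "rotation": [0, 0, 0]}
    - {"claw": 0.6, "linear": [0, 0, 0], "rotation": [0, 0, 0]}
    - {"claw": 0.6, "linear": [0, 0, 0], "rotation": [0, 0, 0]}
    - {"claw": 0.6, "linear": [-0.5, 0, 0], "rotation": [0, 0, 0]}
    - {"claw": 0.6, "linear": [-0.9, 0, 0], "rotation": [0, 0, 0]}
    - {"claw": 0.6, "linear": [-0.9, 0, 0], "rotation": [0, 0, 0]}
    - {"claw": 0.6, "linear": [-0.9, 0, 0], "rotation": [0, 0, 0]}
    - {"claw": 0.6, "linear": [-0.3, 0, 0], "rotation": [0, 0, 0]}

```text
time: 40.85
position: [0.4497, 0.1738, 0.1992]
tool_rot: [-0.161, 1.575, 0.152]
ft_force: [0.7, 0.6, -0.1]
grip_width: 0.396
```

Call:
play_rows:
  targets:
    - {"claw": 0.6, "linear": [0, -0.5, 0.3], "rotation": [0, 0, 0]}
    - {"claw": 0.6, "linear": [0, -1, 0.57], "rotation": [0, 0, 0]}
    - {"claw": 0.6, "linear": [0, -1, 0.57], "rotation": [0, 0, 0]}
    - {"claw": 0.6, "linear": [0, -1, 0.57], "rotation": [0, 0, 0]}
    - {"claw": 0.6, "linear": [0, -1, 0.57], "rotation": [0, 0, 0]}
    - {"claw": 0.6, "linear": [0, -1, 0.57], "rotation": [0, 0, 0]}
    - {"claw": 0.6, "linear": [0, -1, 0.57], "rotation": [0, 0, 0]}
    - {"claw": 0.6, "linear": [0, -0.7, 0.4], "rotation": [0, 0, 0]}

```text
time: 41.52
position: [0.5921, 0.0218, 0.1994]
tool_rot: [-0.172, 1.568, 0.178]
ft_force: [-0.0, -0.1, 0.1]
grip_width: 0.399
```

Call:
play_rows:
  targets:
    - {"claw": 0.6, "linear": [0, 0, 0], "rotation": [-0.08, 0, 0]}
    - {"claw": 0.6, "linear": [0, 0, 0], "rotation": [-0.08, 0, 0]}
    - {"claw": 0.6, "linear": [0, 0, 0], "rotation": [-0.08, 0, 0]}
    - {"claw": 0.6, "linear": [0, 0, 0], "rotation": [-0.08, 0, 0]}
    - {"claw": 0.6, "linear": [0, 0, 0], "rotation": [-0.08, 0, 0]}
    - {"claw": 0.6, "linear": [0, 0, 0], "rotation": [-0.08, 0, 0]}
    - {"claw": 0.6, "linear": [0, 0, 0], "rotation": [-0.08, 0, 0]}
    - {"claw": 0.6, "linear": [0, 0, 0], "rotation": [-0.08, 0, 0]}
    - {"claw": 0.6, "linear": [0, 0, 0], "rotation": [-0.08, 0, 0]}
    - {"claw": 0.6, "linear": [0, 0, 0], "rotation": [0, 0, 0]}

```text
time: 42.35
position: [0.5941, 0.013, 0.1919]
tool_rot: [-1.048, 1.314, 1.051]
ft_force: [0.2, 0.8, -0.3]
grip_width: 0.395
```

```bash
python3 - <<'E'
from h import *
go((.5916,.0116,.13),78.5)
E
```

```text
t 42.35 pos [0.5941 0.013  0.1919] f [ 0.2  0.8 -0.3] w_mm 34.4 q [-0.61  0.26  0.65  1.65 -0.15  1.3   1.41]
 lin units [ 2.48  0.07 -0.06] in goal frame [ 2.47  0.09 -0.07] rot units [-0.01  -0.004 -0.005]
```

Call:
play_rows:
  targets:
    - {"claw": 0.6, "linear": [0.3, 0.09, -0.06], "rotation": [-0.01, 0, 0]}
    - {"claw": 0.6, "linear": [0.7, 0.05, 0], "rotation": [0, 0, 0]}
    - {"claw": 0.6, "linear": [0.7, 0.05, 0], "rotation": [0, 0, 0]}
    - {"claw": 0.6, "linear": [0.6, 0.05, 0], "rotation": [0, 0, 0]}
    - {"claw": 0.6, "linear": [0.2, 0, 0], "rotation": [0, 0, 0]}
    - {"claw": 0.6, "linear": [0, 0, 0], "rotation": [0, 0, 0]}

```text
time: 42.85
position: [0.586, 0.0119, 0.1239]
tool_rot: [-1.05, 1.313, 1.054]
ft_force: [-0.4, 0.2, -1.0]
grip_width: 0.401
```

```bash
python3 - <<'E'
from h import *
go((.5916,.0116,.106),78.5)
E
```

```text
t 42.85 pos [0.586  0.0119 0.1239] f [-0.4  0.2 -1. ] w_mm 34.9 q [-0.6   0.3   0.63  1.75 -0.18  1.17  1.44]
 lin units [ 0.71 -0.23  0.04] in goal frame [ 0.72 -0.22  0.03] rot units [-0.008 -0.004 -0.005]
```

Call:
play_rows:
  targets:
    - {"claw": 0.6, "linear": [0.35, -0.22, 0.04], "rotation": [-0.008, 0, 0]}
    - {"claw": 0.6, "linear": [0.3, -0.02, 0], "rotation": [0, 0, 0]}
    - {"claw": 0.6, "linear": [0, 0, 0], "rotation": [0, 0, 0]}
    - {"claw": 1, "linear": [0, 0, 0], "rotation": [0, 0, 0]}
    - {"claw": 1, "linear": [0, 0, 0], "rotation": [0, 0, 0]}
    - {"claw": 1, "linear": [0, 0, 0], "rotation": [0, 0, 0]}
    - {"claw": 1, "linear": [0, 0, 0], "rotation": [0, 0, 0]}
    - {"claw": 1, "linear": [0, 0, 0], "rotation": [0, 0, 0]}

```text
time: 43.52
position: [0.5943, 0.0116, 0.1081]
tool_rot: [-1.06, 1.306, 1.061]
ft_force: [-1.0, 0.5, -1.6]
grip_width: 0.162
```

```bash
python3 - <<'E'
from h import *
go((.5916,.0116,.106),11.1)
E
```

```text
t 43.5167 pos [0.5943 0.0116 0.1081] f [-1.   0.5 -1.6] w_mm 14.1 q [-0.59  0.33  0.63  1.75 -0.21  1.14  1.47]
 lin units [ 0.08  0.11 -0.02] in goal frame [ 0.08  0.02 -0.11] rot units [ 0.748 -0.005 -0.001]
```

Call:
play_rows:
  targets:
    - {"claw": 1, "linear": [0, 0, 0], "rotation": [0.03, 0, 0]}
    - {"claw": 1, "linear": [0, 0, 0], "rotation": [0.05, 0, 0]}
    - {"claw": 1, "linear": [0, 0, 0], "rotation": [0.05, 0, 0]}
    - {"claw": 1, "linear": [0, 0, 0], "rotation": [0.05, 0, 0]}
    - {"claw": 1, "linear": [0, 0, 0], "rotation": [0.05, 0, 0]}
    - {"claw": 1, "linear": [0, 0, 0], "rotation": [0.05, 0, 0]}
    - {"claw": 1, "linear": [0, 0, 0], "rotation": [0.05, 0, 0]}
    - {"claw": 1, "linear": [0, 0, 0], "rotation": [0.05, 0, 0]}
    - {"claw": 1, "linear": [0, 0, 0], "rotation": [0.05, 0, 0]}

```text
time: 44.27
position: [0.5931, 0.0094, 0.1075]
tool_rot: [-0.523, 1.516, 0.516]
ft_force: [0.2, -1.3, -1.9]
grip_width: 0.164
```

Call:
play_rows:
  targets:
    - {"claw": 1, "linear": [0, 0, 0], "rotation": [0.05, 0, 0]}
    - {"claw": 1, "linear": [0, 0, 0], "rotation": [0.05, 0, 0]}
    - {"claw": 1, "linear": [0, 0, 0], "rotation": [0.05, 0, 0]}
    - {"claw": 1, "linear": [0, 0, 0], "rotation": [0.05, 0, 0]}
    - {"claw": 1, "linear": [0, 0, 0], "rotation": [0.05, 0, 0]}
    - {"claw": 1, "linear": [0, 0, 0], "rotation": [0.04, 0, 0]}
    - {"claw": 1, "linear": [0, 0, 0], "rotation": [0, 0, 0]}

```text
time: 44.85
position: [0.5916, 0.0086, 0.1068]
tool_rot: [-0.148, 1.575, 0.138]
ft_force: [0.6, -0.1, -1.9]
grip_width: 0.159
```

```bash
python3 - <<'E'
from h import *
go((.593,.0116,.104),11.1); print(get_state()['torque'])
E
```

```text
t 44.85 pos [0.5916 0.0086 0.1068] f [ 0.6 -0.1 -1.9] w_mm 13.8 q [-0.75  0.38  0.84  1.76 -0.3   1.15  0.36]
 lin units [0.11 0.11 0.08] in goal frame [0.11 0.11 0.08] rot units [-0.007 -0.006  0.004]
[ 0.02013795 -0.20613528  0.02767808]
```

Round one is done: all four wings are at a jaw angle of about 11°, which is half-way. Round two starts on this same screw.

Call:
play_rows:
  targets:
    - {"claw": 1, "linear": [0, 0, 0], "rotation": [0.03, 0, 0]}
    - {"claw": 1, "linear": [0, 0, 0], "rotation": [0.05, 0, 0]}
    - {"claw": 1, "linear": [0, 0, 0], "rotation": [0.05, 0, 0]}
    - {"claw": 1, "linear": [0, 0, 0], "rotation": [0.05, 0, 0]}
    - {"claw": 1, "linear": [0, 0, 0], "rotation": [0.05, 0, 0]}
    - {"claw": 1, "linear": [0, 0, 0], "rotation": [0.05, 0, 0]}
    - {"claw": 1, "linear": [0, 0, 0], "rotation": [0.05, 0, 0]}
    - {"claw": 1, "linear": [0, 0, 0], "rotation": [0.05, 0, 0]}
    - {"claw": 1, "linear": [0, 0, 0], "rotation": [0.05, 0, 0]}

```text
time: 45.6
position: [0.5893, 0.009, 0.1059]
tool_rot: [0.39, 1.544, -0.402]
ft_force: [-0.4, -0.4, -2.9]
grip_width: 0.161
```

Call:
play_rows:
  targets:
    - {"claw": 1, "linear": [0, 0, 0], "rotation": [0.05, 0, 0]}
    - {"claw": 1, "linear": [0, 0, 0], "rotation": [0.05, 0, 0]}
    - {"claw": 1, "linear": [0, 0, 0], "rotation": [0.05, 0, 0]}
    - {"claw": 1, "linear": [0, 0, 0], "rotation": [0.05, 0, 0]}
    - {"claw": 1, "linear": [0, 0, 0], "rotation": [0.05, 0, 0]}
    - {"claw": 1, "linear": [0, 0, 0], "rotation": [0.05, 0, 0]}

```text
time: 46.1
position: [0.588, 0.0101, 0.1052]
tool_rot: [0.764, 1.441, -0.777]
ft_force: [0.3, -1.0, -2.0]
grip_width: 0.159
```

```bash
python3 - <<'E'
from h import *
go((.593,.0116,.104),-63.4); print(get_state()['torque'])
E
```

```text
t 46.1 pos [0.588  0.0101 0.1052] f [ 0.3 -1.  -2. ] w_mm 13.9 q [-0.92  0.47  1.09  1.77 -0.44  1.19 -0.69]
 lin units [0.04 0.2  0.06] in goal frame [0.05 0.21 0.03] rot units [ 0.076 -0.003  0.008]
[ 0.00733826 -0.07919491  0.08296126]
```

Call:
play_rows:
  targets:
    - {"claw": 1, "linear": [0, 0, 0], "rotation": [0.03, 0, 0]}
    - {"claw": 1, "linear": [0, 0, 0], "rotation": [0.03, 0, 0]}
    - {"claw": 1, "linear": [0, 0, 0], "rotation": [0.03, 0, 0]}
    - {"claw": 1, "linear": [0, 0, 0], "rotation": [0.03, 0, 0]}

```text
time: 46.43
position: [0.5872, 0.01, 0.1048]
tool_rot: [0.907, 1.381, -0.923]
ft_force: [-2.5, -1.7, -0.4]
grip_width: 0.165
```

```bash
python3 - <<'E'
from h import *
go((.593,.0116,.104),-63.4); print(get_state()['torque'])
E
```

```text
t 46.4333 pos [0.5872 0.01   0.1048] f [-2.5 -1.7 -0.4] w_mm 14.4 q [-0.95  0.49  1.13  1.77 -0.47  1.2  -0.86]
 lin units [0.03 0.24 0.03] in goal frame [0.03 0.23 0.05] rot units [-0.044 -0.003  0.009]
[-0.21886722  0.25917303  0.73930419]
```

Call:
play_rows:
  targets:
    - {"claw": 1, "linear": [0, 0, 0], "rotation": [0, 0, 0]}
    - {"claw": 0.6, "linear": [0, 0, 0], "rotation": [0, 0, 0]}
    - {"claw": 0.6, "linear": [0, 0, 0], "rotation": [0, 0, 0]}
    - {"claw": 0.6, "linear": [0, 0, 0], "rotation": [0, 0, 0]}
    - {"claw": 0.6, "linear": [-0.5, 0, 0], "rotation": [0, 0, 0]}
    - {"claw": 0.6, "linear": [-0.9, 0, 0], "rotation": [0, 0, 0]}
    - {"claw": 0.6, "linear": [-0.9, 0, 0], "rotation": [0, 0, 0]}
    - {"claw": 0.6, "linear": [-0.9, 0, 0], "rotation": [0, 0, 0]}
    - {"claw": 0.6, "linear": [-0.5, 0, 0], "rotation": [0, 0, 0]}

```text
time: 47.18
position: [0.5872, 0.0106, 0.2017]
tool_rot: [0.9, 1.388, -0.919]
ft_force: [-0.1, -0.2, 0.0]
grip_width: 0.399
```

Call:
play_rows:
  targets:
    - {"claw": 0.6, "linear": [0, -0.2, -0.6], "rotation": [0, 0, 0]}
    - {"claw": 0.6, "linear": [0, -0.3, -1], "rotation": [0, 0, 0]}
    - {"claw": 0.6, "linear": [0, -0.3, -1], "rotation": [0, 0, 0]}
    - {"claw": 0.6, "linear": [0, -0.3, -1], "rotation": [0, 0, 0]}
    - {"claw": 0.6, "linear": [0, -0.3, -1], "rotation": [0, 0, 0]}
    - {"claw": 0.6, "linear": [0, -0.3, -1], "rotation": [0, 0, 0]}
    - {"claw": 0.6, "linear": [0, -0.3, -1], "rotation": [0, 0, 0]}
    - {"claw": 0.6, "linear": [0, -0.3, -1], "rotation": [0, 0, 0]}
    - {"claw": 0.6, "linear": [0, -0.1, -0.4], "rotation": [0, 0, 0]}

```text
time: 47.93
position: [0.4546, 0.1705, 0.2111]
tool_rot: [0.914, 1.375, -0.918]
ft_force: [0.1, 0.8, 0.2]
grip_width: 0.395
```

Call:
play_rows:
  targets:
    - {"claw": 0.6, "linear": [0, 0, 0], "rotation": [-0.08, 0, 0]}
    - {"claw": 0.6, "linear": [0, 0, 0], "rotation": [-0.08, 0, 0]}
    - {"claw": 0.6, "linear": [0, 0, 0], "rotation": [-0.08, 0, 0]}
    - {"claw": 0.6, "linear": [0, 0, 0], "rotation": [-0.08, 0, 0]}
    - {"claw": 0.6, "linear": [0, 0, 0], "rotation": [-0.08, 0, 0]}
    - {"claw": 0.6, "linear": [0, 0, 0], "rotation": [-0.08, 0, 0]}
    - {"claw": 0.6, "linear": [0, 0, 0], "rotation": [-0.08, 0, 0]}
    - {"claw": 0.6, "linear": [0, 0, 0], "rotation": [-0.08, 0, 0]}
    - {"claw": 0.6, "linear": [0, 0, 0], "rotation": [-0.08, 0, 0]}
    - {"claw": 0.6, "linear": [0, 0, 0], "rotation": [-0.08, 0, 0]}

```text
time: 48.77
position: [0.4532, 0.1725, 0.2151]
tool_rot: [-0.046, 1.577, 0.067]
ft_force: [-0.4, 0.0, -0.2]
grip_width: 0.4
```

```bash
python3 - <<'E'
from h import *
go((.4508,.1738,.13),11.1)
E
```

```text
t 48.7667 pos [0.4532 0.1725 0.2151] f [-0.4  0.  -0.2] w_mm 34.8 q [-1.68 -0.18  1.19  1.89  0.15  1.33 -0.47]
 lin units [ 3.4   0.01 -0.07] in goal frame [ 3.4   0.07 -0.09] rot units [-0.078 -0.004 -0.009]
```

Joint 3 has drifted to 1.19, close to its 1.24 limit. I will run a loop in clear air to bring the elbow back, logging the joints at each stage.

Call:
play_rows:
  targets:
    - {"claw": 0.6, "linear": [0, -0.5, 0.37], "rotation": [0, 0, 0]}
    - {"claw": 0.6, "linear": [0, -1, 0.75], "rotation": [0, 0, 0]}
    - {"claw": 0.6, "linear": [0, -1, 0.75], "rotation": [0, 0, 0]}
    - {"claw": 0.6, "linear": [0, -1, 0.75], "rotation": [0, 0, 0]}
    - {"claw": 0.6, "linear": [0, -1, 0.75], "rotation": [0, 0, 0]}
    - {"claw": 0.6, "linear": [0, -1, 0.75], "rotation": [0, 0, 0]}
    - {"claw": 0.6, "linear": [0, -1, 0.75], "rotation": [0, 0, 0]}
    - {"claw": 0.6, "linear": [0, -0.4, 0.3], "rotation": [0, 0, 0]}

```text
time: 49.43
position: [0.6013, 0.0122, 0.2113]
tool_rot: [-0.056, 1.578, 0.098]
ft_force: [-0.3, 0.3, 0.5]
grip_width: 0.397
```

```bash
python3 -c "
from h import *
go((.59,.01,.215),95)"
```

```text
t 49.4333 pos [0.6013 0.0122 0.2113] f [-0.3  0.3  0.5] w_mm 34.5 q [-0.94  0.4   1.14  1.62 -0.39  1.38  0.35]
 lin units [-0.15 -0.04 -0.46] in goal frame [-0.15  0.46 -0.05] rot units [-0.993  0.01  -0.017]
```

Call:
play_rows:
  targets:
    - {"claw": 0.6, "linear": [0, 0, 0], "rotation": [-0.08, 0, 0]}
    - {"claw": 0.6, "linear": [0, 0, 0], "rotation": [-0.08, 0, 0]}
    - {"claw": 0.6, "linear": [0, 0, 0], "rotation": [-0.08, 0, 0]}
    - {"claw": 0.6, "linear": [0, 0, 0], "rotation": [-0.08, 0, 0]}
    - {"claw": 0.6, "linear": [0, 0, 0], "rotation": [-0.08, 0, 0]}
    - {"claw": 0.6, "linear": [0, 0, 0], "rotation": [-0.08, 0, 0]}
    - {"claw": 0.6, "linear": [0, 0, 0], "rotation": [-0.08, 0, 0]}
    - {"claw": 0.6, "linear": [0, 0, 0], "rotation": [-0.08, 0, 0]}
    - {"claw": 0.6, "linear": [0, 0, 0], "rotation": [-0.08, 0, 0]}
    - {"claw": 0.6, "linear": [0, 0, 0], "rotation": [-0.08, 0, 0]}

```text
time: 50.27
position: [0.6041, 0.001, 0.2155]
tool_rot: [-1.029, 1.299, 1.06]
ft_force: [-1.4, 0.0, -0.1]
grip_width: 0.405
```

```bash
python3 -c "
from h import *
go((.45,.174,.215),95)"
```

```text
t 50.2667 pos [0.6041 0.001  0.2155] f [-1.4  0.  -0.1] w_mm 35.2 q [-0.76  0.31  0.89  1.6  -0.26  1.36  1.52]
 lin units [0.19 7.53 5.4 ] in goal frame [0.02 5.54 7.43] rot units [-0.196  0.012 -0.005]
```

Call:
play_rows:
  targets:
    - {"claw": 0.6, "linear": [0, 0.5, 0.35], "rotation": [0, 0, 0]}
    - {"claw": 0.6, "linear": [0, 1, 0.72], "rotation": [0, 0, 0]}
    - {"claw": 0.6, "linear": [0, 1, 0.72], "rotation": [0, 0, 0]}
    - {"claw": 0.6, "linear": [0, 1, 0.72], "rotation": [0, 0, 0]}
    - {"claw": 0.6, "linear": [0, 1, 0.72], "rotation": [0, 0, 0]}
    - {"claw": 0.6, "linear": [0, 1, 0.72], "rotation": [0, 0, 0]}
    - {"claw": 0.6, "linear": [0, 1, 0.72], "rotation": [0, 0, 0]}
    - {"claw": 0.6, "linear": [0, 0.6, 0.4], "rotation": [0, 0, 0]}

```text
time: 50.93
position: [0.456, 0.1603, 0.2224]
tool_rot: [-1.028, 1.298, 1.048]
ft_force: [0.3, 0.5, -0.2]
grip_width: 0.4
```

```bash
python3 -c "
from h import *
go((.4508,.1738,.18),11.1)"
```

```text
t 50.9333 pos [0.456  0.1603 0.2224] f [ 0.3  0.5 -0.2] w_mm 34.8 q [-1.15 -0.08  0.74  1.88  0.04  1.32  0.92]
 lin units [1.71 0.32 0.45] in goal frame [ 1.7   0.57 -0.1 ] rot units [ 0.731  0.007 -0.007]
```

Call:
play_rows:
  targets:
    - {"claw": 0.6, "linear": [0, 0, 0], "rotation": [0.08, 0, 0]}
    - {"claw": 0.6, "linear": [0, 0, 0], "rotation": [0.08, 0, 0]}
    - {"claw": 0.6, "linear": [0, 0, 0], "rotation": [0.08, 0, 0]}
    - {"claw": 0.6, "linear": [0, 0, 0], "rotation": [0.08, 0, 0]}
    - {"claw": 0.6, "linear": [0, 0, 0], "rotation": [0.08, 0, 0]}
    - {"claw": 0.6, "linear": [0, 0, 0], "rotation": [0.08, 0, 0]}
    - {"claw": 0.6, "linear": [0, 0, 0], "rotation": [0.08, 0, 0]}
    - {"claw": 0.6, "linear": [0, 0, 0], "rotation": [0.08, 0, 0]}
    - {"claw": 0.6, "linear": [0, 0, 0], "rotation": [0.06, 0, 0]}
    - {"claw": 0.6, "linear": [0, 0, 0], "rotation": [0, 0, 0]}

```text
time: 51.77
position: [0.4527, 0.1641, 0.2285]
tool_rot: [-0.167, 1.556, 0.206]
ft_force: [-0.7, -0.8, 1.2]
grip_width: 0.396
```

```bash
python3 -c "
from h import *
go((.4508,.1738,.13),11.1)"
```

```text
t 51.7667 pos [0.4527 0.1641 0.2285] f [-0.7 -0.8  1.2] w_mm 34.4 q [-1.09 -0.09  0.67  1.87  0.04  1.33 -0.19]
 lin units [ 3.95  0.3  -0.02] in goal frame [3.94 0.39 0.  ] rot units [ 0.028  0.005 -0.015]
```

Call:
play_rows:
  targets:
    - {"claw": 0.6, "linear": [0.3, 0.3, 0], "rotation": [0.025, 0.005, -0.015]}
    - {"claw": 0.6, "linear": [0.8, 0.05, 0], "rotation": [0, 0, 0]}
    - {"claw": 0.6, "linear": [0.9, 0, 0], "rotation": [0, 0, 0]}
    - {"claw": 0.6, "linear": [0.9, 0, 0], "rotation": [0, 0, 0]}
    - {"claw": 0.6, "linear": [0.6, 0, 0], "rotation": [0, 0, 0]}
    - {"claw": 0.6, "linear": [0.2, 0, 0], "rotation": [0, 0, 0]}
    - {"claw": 0.6, "linear": [0, 0, 0], "rotation": [0, 0, 0]}

```text
time: 52.35
position: [0.4538, 0.1727, 0.1374]
tool_rot: [-0.163, 1.557, 0.171]
ft_force: [0.3, -0.3, 0.6]
grip_width: 0.397
```

```bash
python3 -c "
from h import *
go((.4508,.1738,.104),11.1)"
```

```text
t 52.35 pos [0.4538 0.1727 0.1374] f [ 0.3 -0.3  0.6] w_mm 34.5 q [-1.09  0.01  0.68  1.99 -0.01  1.14 -0.19]
 lin units [ 1.34  0.06 -0.12] in goal frame [ 1.34  0.07 -0.11] rot units [ 0.012  0.005 -0.003]
```

Call:
play_rows:
  targets:
    - {"claw": 0.6, "linear": [0.4, 0.06, -0.12], "rotation": [0.012, 0.005, 0]}
    - {"claw": 0.6, "linear": [0.5, 0, 0], "rotation": [0, 0, 0]}
    - {"claw": 0.6, "linear": [0.3, 0, 0], "rotation": [0, 0, 0]}
    - {"claw": 0.6, "linear": [0, 0, 0], "rotation": [0, 0, 0]}
    - {"claw": 1, "linear": [0, 0, 0], "rotation": [0, 0, 0]}
    - {"claw": 1, "linear": [0, 0, 0], "rotation": [0, 0, 0]}
    - {"claw": 1, "linear": [0, 0, 0], "rotation": [0, 0, 0]}
    - {"claw": 1, "linear": [0, 0, 0], "rotation": [0, 0, 0]}
    - {"claw": 1, "linear": [0, 0, 0], "rotation": [0, 0, 0]}

```text
time: 53.1
position: [0.4509, 0.1751, 0.1101]
tool_rot: [-0.147, 1.566, 0.159]
ft_force: [-1.2, -0.6, 0.8]
grip_width: 0.159
```

```bash
python3 -c "
from h import *
go((.4508,.1738,.104),-63.4)"
```

```text
t 53.1 pos [0.4509 0.1751 0.1101] f [-1.2 -0.6  0.8] w_mm 13.9 q [-1.08  0.05  0.69  2.01 -0.05  1.09 -0.18]
 lin units [ 0.24 -0.05 -0.01] in goal frame [ 0.24 -0.03  0.05] rot units [ 0.828 -0.003 -0.004]
```

Call:
play_rows:
  targets:
    - {"claw": 1, "linear": [0, 0, 0], "rotation": [0.03, 0, 0]}
    - {"claw": 1, "linear": [0, 0, 0], "rotation": [0.05, 0, 0]}
    - {"claw": 1, "linear": [0, 0, 0], "rotation": [0.05, 0, 0]}
    - {"claw": 1, "linear": [0, 0, 0], "rotation": [0.05, 0, 0]}
    - {"claw": 1, "linear": [0, 0, 0], "rotation": [0.05, 0, 0]}
    - {"claw": 1, "linear": [0, 0, 0], "rotation": [0.05, 0, 0]}
    - {"claw": 1, "linear": [0, 0, 0], "rotation": [0.05, 0, 0]}
    - {"claw": 1, "linear": [0, 0, 0], "rotation": [0.05, 0, 0]}
    - {"claw": 1, "linear": [0, 0, 0], "rotation": [0.05, 0, 0]}

```text
time: 53.85
position: [0.4505, 0.1751, 0.1102]
tool_rot: [0.402, 1.535, -0.391]
ft_force: [-1.7, 0.2, -2.0]
grip_width: 0.155
```

```bash
python3 -c "
from h import *
go((.4508,.1738,.104),-63.4)"
```

```text
t 53.85 pos [0.4505 0.1751 0.1102] f [-1.7  0.2 -2. ] w_mm 13.5 q [-1.11  0.05  0.71  2.02 -0.04  1.08 -0.88]
 lin units [ 0.25 -0.04  0.04] in goal frame [ 0.25 -0.01  0.05] rot units [ 0.382 -0.003 -0.003]
```

Call:
play_rows:
  targets:
    - {"claw": 1, "linear": [0, 0, 0], "rotation": [0.05, 0, 0]}
    - {"claw": 1, "linear": [0, 0, 0], "rotation": [0.05, 0, 0]}
    - {"claw": 1, "linear": [0, 0, 0], "rotation": [0.05, 0, 0]}
    - {"claw": 1, "linear": [0, 0, 0], "rotation": [0.05, 0, 0]}
    - {"claw": 1, "linear": [0, 0, 0], "rotation": [0.05, 0, 0]}
    - {"claw": 1, "linear": [0, 0, 0], "rotation": [0.05, 0, 0]}
    - {"claw": 1, "linear": [0, 0, 0], "rotation": [0.03, 0, 0]}
    - {"claw": 1, "linear": [0, 0, 0], "rotation": [0.03, 0, 0]}
    - {"claw": 1, "linear": [0, 0, 0], "rotation": [0.03, 0, 0]}
    - {"claw": 1, "linear": [0, 0, 0], "rotation": [0.03, 0, 0]}

```text
time: 54.68
position: [0.4505, 0.1757, 0.1095]
tool_rot: [0.926, 1.363, -0.917]
ft_force: [1.2, 0.7, -3.5]
grip_width: 0.172
```

```bash
python3 -c "
from h import *
go((.4508,.1738,.104),-63.4);print(get_state()['torque'])"
```

```text
t 54.6833 pos [0.4505 0.1757 0.1095] f [ 1.2  0.7 -3.5] w_mm 15.0 q [-1.13  0.05  0.73  2.02 -0.04  1.08 -1.57]
 lin units [ 0.22 -0.02  0.08] in goal frame [ 0.22 -0.02  0.07] rot units [-0.052 -0.    -0.004]
[-0.1458882  -0.26387303  0.72172796]
```

Call:
play_rows:
  targets:
    - {"claw": 1, "linear": [0, 0, 0], "rotation": [0, 0, 0]}
    - {"claw": 0.6, "linear": [0, 0, 0], "rotation": [0, 0, 0]}
    - {"claw": 0.6, "linear": [0, 0, 0], "rotation": [0, 0, 0]}
    - {"claw": 0.6, "linear": [0, 0, 0], "rotation": [0, 0, 0]}
    - {"claw": 0.6, "linear": [-0.5, 0, 0], "rotation": [0, 0, 0]}
    - {"claw": 0.6, "linear": [-0.9, 0, 0], "rotation": [0, 0, 0]}
    - {"claw": 0.6, "linear": [-0.9, 0, 0], "rotation": [0, 0, 0]}
    - {"claw": 0.6, "linear": [-0.6, 0, 0], "rotation": [0, 0, 0]}
    - {"claw": 0.6, "linear": [0, 0, 0], "rotation": [0, 0, 0]}

```text
time: 55.43
position: [0.4513, 0.1751, 0.186]
tool_rot: [0.927, 1.363, -0.915]
ft_force: [1.2, 0.6, 0.3]
grip_width: 0.402
```

Call:
play_rows:
  targets:
    - {"claw": 0.6, "linear": [0, 0, 0], "rotation": [-0.08, 0, 0]}
    - {"claw": 0.6, "linear": [0, 0, 0], "rotation": [-0.08, 0, 0]}
    - {"claw": 0.6, "linear": [0, 0, 0], "rotation": [-0.08, 0, 0]}
    - {"claw": 0.6, "linear": [0, 0, 0], "rotation": [-0.08, 0, 0]}
    - {"claw": 0.6, "linear": [0, 0, 0], "rotation": [-0.08, 0, 0]}
    - {"claw": 0.6, "linear": [0, 0, 0], "rotation": [-0.08, 0, 0]}
    - {"claw": 0.6, "linear": [0, 0, 0], "rotation": [-0.08, 0, 0]}
    - {"claw": 0.6, "linear": [0, 0, 0], "rotation": [-0.08, 0, 0]}
    - {"claw": 0.6, "linear": [0, 0, 0], "rotation": [-0.08, 0, 0]}
    - {"claw": 0.6, "linear": [0, 0, 0], "rotation": [-0.08, 0, 0]}

```text
time: 56.27
position: [0.4528, 0.1743, 0.183]
tool_rot: [-0.048, 1.56, 0.061]
ft_force: [0.0, 0.2, 0.2]
grip_width: 0.402
```

```bash
python3 -c "
from h import *
go((.6024,.163,.19),11.1)"
```

```text
t 56.2667 pos [0.4528 0.1743 0.183 ] f [0.  0.2 0.2] w_mm 35.0 q [-1.19 -0.05  0.76  1.93  0.03  1.23 -0.37]
 lin units [-0.22 -0.86  5.94] in goal frame [-0.28 -1.59  5.79] rot units [-0.079  0.007 -0.005]
```

Call:
play_rows:
  targets:
    - {"claw": 0.6, "linear": [-0.3, -0.1, 0.5], "rotation": [0, 0, 0]}
    - {"claw": 0.6, "linear": [0, -0.15, 0.95], "rotation": [0, 0, 0]}
    - {"claw": 0.6, "linear": [0, -0.15, 0.95], "rotation": [0, 0, 0]}
    - {"claw": 0.6, "linear": [0, -0.15, 0.95], "rotation": [0, 0, 0]}
    - {"claw": 0.6, "linear": [0, -0.15, 0.95], "rotation": [0, 0, 0]}
    - {"claw": 0.6, "linear": [0, -0.15, 0.95], "rotation": [0, 0, 0]}
    - {"claw": 0.6, "linear": [0, 0, 0.3], "rotation": [-0.07, 0, 0]}
    - {"claw": 0.6, "linear": [0, 0, 0], "rotation": [0, 0, 0]}

```text
time: 56.93
position: [0.5974, 0.1639, 0.185]
tool_rot: [-0.145, 1.558, 0.16]
ft_force: [-1.0, 0.8, -0.5]
grip_width: 0.4
```

```bash
python3 -c "
from h import *
go((.6024,.163,.13),11.1)"
```

```text
t 56.9333 pos [0.5974 0.1639 0.185 ] f [-1.   0.8 -0.5] w_mm 34.8 q [-0.96  0.34  0.82  1.62 -0.27  1.29  0.09]
 lin units [ 2.2  -0.09  0.17] in goal frame [ 2.2  -0.07  0.19] rot units [ 0.     0.005 -0.005]
```

Call:
play_rows:
  targets:
    - {"claw": 0.6, "linear": [0.3, -0.08, 0.18], "rotation": [0, 0.005, -0.005]}
    - {"claw": 0.6, "linear": [0.7, 0, 0], "rotation": [0, 0, 0]}
    - {"claw": 0.6, "linear": [0.7, 0, 0], "rotation": [0, 0, 0]}
    - {"claw": 0.6, "linear": [0.4, 0, 0], "rotation": [0, 0, 0]}
    - {"claw": 0.6, "linear": [0, 0, 0], "rotation": [0, 0, 0]}

```text
time: 57.35
position: [0.6015, 0.1616, 0.1286]
tool_rot: [-0.142, 1.567, 0.141]
ft_force: [-0.5, -0.4, 0.2]
grip_width: 0.397
```

```bash
python3 -c "
from h import *
go((.6024,.163,.103),11.1)"
```

```text
t 57.35 pos [0.6015 0.1616 0.1286] f [-0.5 -0.4  0.2] w_mm 34.6 q [-0.94  0.41  0.8   1.66 -0.31  1.2   0.11]
 lin units [1.02 0.05 0.05] in goal frame [1.02 0.05 0.05] rot units [-0.009 -0.     0.   ]
```

Call:
play_rows:
  targets:
    - {"claw": 0.6, "linear": [0.4, 0.05, 0.05], "rotation": [-0.005, 0, 0]}
    - {"claw": 0.6, "linear": [0.4, 0, 0], "rotation": [0, 0, 0]}
    - {"claw": 0.6, "linear": [0.1, 0, 0], "rotation": [0, 0, 0]}
    - {"claw": 0.6, "linear": [0, 0, 0], "rotation": [0, 0, 0]}
    - {"claw": 1, "linear": [0, 0, 0], "rotation": [0, 0, 0]}
    - {"claw": 1, "linear": [0, 0, 0], "rotation": [0, 0, 0]}
    - {"claw": 1, "linear": [0, 0, 0], "rotation": [0, 0, 0]}
    - {"claw": 1, "linear": [0, 0, 0], "rotation": [0, 0, 0]}
    - {"claw": 1, "linear": [0, 0, 0], "rotation": [0, 0, 0]}

```text
time: 58.1
position: [0.6023, 0.1642, 0.1067]
tool_rot: [-0.145, 1.565, 0.148]
ft_force: [-2.5, -0.2, -0.3]
grip_width: 0.157
```

Call:
play_rows:
  targets:
    - {"claw": 1, "linear": [0, 0, 0], "rotation": [0.03, 0, 0]}
    - {"claw": 1, "linear": [0, 0, 0], "rotation": [0.05, 0, 0]}
    - {"claw": 1, "linear": [0, 0, 0], "rotation": [0.05, 0, 0]}
    - {"claw": 1, "linear": [0, 0, 0], "rotation": [0.05, 0, 0]}
    - {"claw": 1, "linear": [0, 0, 0], "rotation": [0.05, 0, 0]}
    - {"claw": 1, "linear": [0, 0, 0], "rotation": [0.05, 0, 0]}
    - {"claw": 1, "linear": [0, 0, 0], "rotation": [0.05, 0, 0]}
    - {"claw": 1, "linear": [0, 0, 0], "rotation": [0.05, 0, 0]}
    - {"claw": 1, "linear": [0, 0, 0], "rotation": [0.05, 0, 0]}

```text
time: 58.85
position: [0.6025, 0.1642, 0.106]
tool_rot: [0.406, 1.531, -0.403]
ft_force: [0.9, 0.3, -1.5]
grip_width: 0.16
```

```bash
python3 -c "
from h import *
go((.6024,.163,.103),-63.4)"
```

```text
t 58.85 pos [0.6025 0.1642 0.106 ] f [ 0.9  0.3 -1.5] w_mm 13.9 q [-1.03  0.48  0.93  1.69 -0.41  1.18 -0.51]
 lin units [ 0.12 -0.04  0.02] in goal frame [ 0.12 -0.02  0.04] rot units [ 0.376  0.    -0.001]
```

Call:
play_rows:
  targets:
    - {"claw": 1, "linear": [0, 0, 0], "rotation": [0.05, 0, 0]}
    - {"claw": 1, "linear": [0, 0, 0], "rotation": [0.05, 0, 0]}
    - {"claw": 1, "linear": [0, 0, 0], "rotation": [0.05, 0, 0]}
    - {"claw": 1, "linear": [0, 0, 0], "rotation": [0.05, 0, 0]}
    - {"claw": 1, "linear": [0, 0, 0], "rotation": [0.05, 0, 0]}
    - {"claw": 1, "linear": [0, 0, 0], "rotation": [0.05, 0, 0]}
    - {"claw": 1, "linear": [0, 0, 0], "rotation": [0.03, 0, 0]}
    - {"claw": 1, "linear": [0, 0, 0], "rotation": [0.03, 0, 0]}
    - {"claw": 1, "linear": [0, 0, 0], "rotation": [0.03, 0, 0]}
    - {"claw": 1, "linear": [0, 0, 0], "rotation": [0.03, 0, 0]}

```text
time: 59.68
position: [0.603, 0.1638, 0.105]
tool_rot: [0.93, 1.355, -0.934]
ft_force: [-0.4, -0.4, -1.6]
grip_width: 0.17
```

```bash
python3 -c "
from h import *
go((.6024,.163,.103),-63.4);print(get_state()['torque'])"
```

```text
t 59.6833 pos [0.603  0.1638 0.105 ] f [-0.4 -0.4 -1.6] w_mm 14.8 q [-1.12  0.55  1.08  1.69 -0.51  1.21 -1.12]
 lin units [ 0.08 -0.03  0.02] in goal frame [ 0.08 -0.03  0.02] rot units [-0.06   0.004 -0.001]
[-0.12094241  0.21827934  0.67723633]
```

Call:
play_rows:
  targets:
    - {"claw": 1, "linear": [0, 0, 0], "rotation": [0, 0, 0]}
    - {"claw": 0.6, "linear": [0, 0, 0], "rotation": [0, 0, 0]}
    - {"claw": 0.6, "linear": [0, 0, 0], "rotation": [0, 0, 0]}
    - {"claw": 0.6, "linear": [0, 0, 0], "rotation": [0, 0, 0]}
    - {"claw": 0.6, "linear": [-0.5, 0, 0], "rotation": [0, 0, 0]}
    - {"claw": 0.6, "linear": [-0.9, 0, 0], "rotation": [0, 0, 0]}
    - {"claw": 0.6, "linear": [-0.9, 0, 0], "rotation": [0, 0, 0]}
    - {"claw": 0.6, "linear": [-0.9, 0, 0], "rotation": [0, 0, 0]}
    - {"claw": 0.6, "linear": [-0.2, 0, 0], "rotation": [0, 0, 0]}

```text
time: 60.43
position: [0.6023, 0.1641, 0.1954]
tool_rot: [0.928, 1.356, -0.934]
ft_force: [0.7, 0.6, -0.1]
grip_width: 0.398
```

Call:
play_rows:
  targets:
    - {"claw": 0.6, "linear": [0, 0, 0], "rotation": [-0.08, 0, 0]}
    - {"claw": 0.6, "linear": [0, 0, 0], "rotation": [-0.08, 0, 0]}
    - {"claw": 0.6, "linear": [0, 0, 0], "rotation": [-0.08, 0, 0]}
    - {"claw": 0.6, "linear": [0, 0, 0], "rotation": [-0.08, 0, 0]}
    - {"claw": 0.6, "linear": [0, 0, 0], "rotation": [-0.08, 0, 0]}
    - {"claw": 0.6, "linear": [0, 0, 0], "rotation": [-0.08, 0, 0]}
    - {"claw": 0.6, "linear": [0, 0, 0], "rotation": [-0.08, 0, 0]}
    - {"claw": 0.6, "linear": [0, 0, 0], "rotation": [-0.08, 0, 0]}
    - {"claw": 0.6, "linear": [0, 0, 0], "rotation": [-0.08, 0, 0]}
    - {"claw": 0.6, "linear": [0, 0, 0], "rotation": [-0.08, 0, 0]}

```text
time: 61.27
position: [0.6053, 0.162, 0.2035]
tool_rot: [-0.045, 1.557, 0.043]
ft_force: [0.3, 0.1, 0.6]
grip_width: 0.399
```

```bash
python3 -c "
from h import *
go((.4395,.0228,.19),11.1)"
```

```text
t 61.2667 pos [0.6053 0.162  0.2035] f [0.3 0.1 0.6] w_mm 34.7 q [-1.    0.36  0.88  1.58 -0.28  1.33 -0.03]
 lin units [ 0.46 -5.19 -6.94] in goal frame [ 0.54 -4.19 -7.58] rot units [-0.088  0.008  0.002]
```

Call:
play_rows:
  targets:
    - {"claw": 0.6, "linear": [0, -0.4, -0.5], "rotation": [0, 0, 0]}
    - {"claw": 0.6, "linear": [0, -0.7, -0.95], "rotation": [0, 0, 0]}
    - {"claw": 0.6, "linear": [0, -0.7, -0.95], "rotation": [0, 0, 0]}
    - {"claw": 0.6, "linear": [0, -0.7, -0.95], "rotation": [0, 0, 0]}
    - {"claw": 0.6, "linear": [0, -0.7, -0.95], "rotation": [0, 0, 0]}
    - {"claw": 0.6, "linear": [0, -0.7, -0.95], "rotation": [0, 0, 0]}
    - {"claw": 0.6, "linear": [0, -0.7, -0.9], "rotation": [0, 0, 0]}
    - {"claw": 0.6, "linear": [0, -0.3, -0.4], "rotation": [-0.08, 0, 0]}
    - {"claw": 0.6, "linear": [0, 0, 0], "rotation": [0, 0, 0]}

```text
time: 62.02
position: [0.4443, 0.0227, 0.1999]
tool_rot: [-0.149, 1.55, 0.151]
ft_force: [0.5, 0.4, 1.1]
grip_width: 0.401
```

```bash
python3 -c "
from h import *
go((.4395,.0228,.13),11.1)"
```

```text
t 62.0167 pos [0.4443 0.0227 0.1999] f [0.5 0.4 1.1] w_mm 34.9 q [-1.12 -0.26  0.89  2.    0.21  1.3  -0.11]
 lin units [ 2.79  0.04 -0.23] in goal frame [ 2.8   0.04 -0.19] rot units [-0.002  0.01   0.   ]
```

Call:
play_rows:
  targets:
    - {"claw": 0.6, "linear": [0.5, 0, 0], "rotation": [0, 0, 0]}
    - {"claw": 0.6, "linear": [0.8, 0.02, -0.1], "rotation": [0, 0.01, 0]}
    - {"claw": 0.6, "linear": [0.8, 0.02, -0.1], "rotation": [0, 0, 0]}
    - {"claw": 0.6, "linear": [0.4, 0, 0], "rotation": [0, 0, 0]}
    - {"claw": 0.6, "linear": [0.1, 0, 0], "rotation": [0, 0, 0]}
    - {"claw": 0.6, "linear": [0, 0, 0], "rotation": [0, 0, 0]}

```text
time: 62.52
position: [0.4437, 0.0241, 0.1353]
tool_rot: [-0.129, 1.558, 0.141]
ft_force: [-0.3, 0.3, -0.1]
grip_width: 0.398
```

```bash
python3 -c "
from h import *
go((.4395,.0228,.104),11.1)"
```

```text
t 62.5167 pos [0.4437 0.0241 0.1353] f [-0.3  0.3 -0.1] w_mm 34.6 q [-1.14 -0.17  0.97  2.08  0.14  1.15 -0.06]
 lin units [ 1.25 -0.03 -0.19] in goal frame [ 1.25 -0.02 -0.18] rot units [-0.014  0.006 -0.005]
```

Call:
play_rows:
  targets:
    - {"claw": 0.6, "linear": [0.4, -0.03, -0.18], "rotation": [-0.01, 0.005, 0]}
    - {"claw": 0.6, "linear": [0.5, 0, -0.03], "rotation": [0, 0, 0]}
    - {"claw": 0.6, "linear": [0.25, 0, 0], "rotation": [0, 0, 0]}
    - {"claw": 0.6, "linear": [0, 0, 0], "rotation": [0, 0, 0]}
    - {"claw": 1, "linear": [0, 0, 0], "rotation": [0, 0, 0]}
    - {"claw": 1, "linear": [0, 0, 0], "rotation": [0, 0, 0]}
    - {"claw": 1, "linear": [0, 0, 0], "rotation": [0, 0, 0]}
    - {"claw": 1, "linear": [0, 0, 0], "rotation": [0, 0, 0]}
    - {"claw": 1, "linear": [0, 0, 0], "rotation": [0, 0, 0]}

```text
time: 63.27
position: [0.44, 0.0226, 0.1076]
tool_rot: [-0.143, 1.566, 0.152]
ft_force: [-2.9, -0.7, 1.1]
grip_width: 0.155
```

Call:
play_rows:
  targets:
    - {"claw": 1, "linear": [0, 0, 0], "rotation": [0.03, 0, 0]}
    - {"claw": 1, "linear": [0, 0, 0], "rotation": [0.05, 0, 0]}
    - {"claw": 1, "linear": [0, 0, 0], "rotation": [0.05, 0, 0]}
    - {"claw": 1, "linear": [0, 0, 0], "rotation": [0.05, 0, 0]}
    - {"claw": 1, "linear": [0, 0, 0], "rotation": [0.05, 0, 0]}
    - {"claw": 1, "linear": [0, 0, 0], "rotation": [0.05, 0, 0]}
    - {"claw": 1, "linear": [0, 0, 0], "rotation": [0.05, 0, 0]}
    - {"claw": 1, "linear": [0, 0, 0], "rotation": [0.05, 0, 0]}
    - {"claw": 1, "linear": [0, 0, 0], "rotation": [0.05, 0, 0]}

```text
time: 64.02
position: [0.4393, 0.0225, 0.1077]
tool_rot: [0.409, 1.535, -0.398]
ft_force: [-1.2, -0.4, -1.1]
grip_width: 0.161
```

```bash
python3 -c "
from h import *
go((.4395,.0228,.104),-63.4)"
```

```text
t 64.0167 pos [0.4393 0.0225 0.1077] f [-1.2 -0.4 -1.1] w_mm 14.0 q [-1.07 -0.11  0.94  2.12  0.09  1.09 -0.69]
 lin units [0.15 0.01 0.  ] in goal frame [ 0.15  0.01 -0.01] rot units [ 0.377 -0.003 -0.003]
```

Call:
play_rows:
  targets:
    - {"claw": 1, "linear": [0, 0, 0], "rotation": [0.05, 0, 0]}
    - {"claw": 1, "linear": [0, 0, 0], "rotation": [0.05, 0, 0]}
    - {"claw": 1, "linear": [0, 0, 0], "rotation": [0.05, 0, 0]}
    - {"claw": 1, "linear": [0, 0, 0], "rotation": [0.05, 0, 0]}
    - {"claw": 1, "linear": [0, 0, 0], "rotation": [0.05, 0, 0]}
    - {"claw": 1, "linear": [0, 0, 0], "rotation": [0.05, 0, 0]}
    - {"claw": 1, "linear": [0, 0, 0], "rotation": [0.03, 0, 0]}
    - {"claw": 1, "linear": [0, 0, 0], "rotation": [0.03, 0, 0]}
    - {"claw": 1, "linear": [0, 0, 0], "rotation": [0.03, 0, 0]}
    - {"claw": 1, "linear": [0, 0, 0], "rotation": [0.03, 0, 0]}

```text
time: 64.85
position: [0.4382, 0.0238, 0.1065]
tool_rot: [0.937, 1.364, -0.926]
ft_force: [-0.2, -0.4, -3.2]
grip_width: 0.168
```

```bash
python3 -c "
from h import *
go((.4395,.0228,.104),-63.4);print(get_state()['torque'])"
```

```text
t 64.85 pos [0.4382 0.0238 0.1065] f [-0.2 -0.4 -3.2] w_mm 14.6 q [-1.01 -0.1   0.88  2.12  0.08  1.08 -1.37]
 lin units [0.1  0.03 0.06] in goal frame [0.1  0.03 0.06] rot units [-0.059 -0.003 -0.003]
[-0.48336517  0.00894595  0.76516338]
```

Call:
play_rows:
  targets:
    - {"claw": 1, "linear": [0, 0, 0], "rotation": [0, 0, 0]}
    - {"claw": 0.6, "linear": [0, 0, 0], "rotation": [0, 0, 0]}
    - {"claw": 0.6, "linear": [0, 0, 0], "rotation": [0, 0, 0]}
    - {"claw": 0.6, "linear": [0, 0, 0], "rotation": [0, 0, 0]}
    - {"claw": 0.6, "linear": [-0.5, 0, 0], "rotation": [0, 0, 0]}
    - {"claw": 0.6, "linear": [-0.8, 0, 0], "rotation": [0, 0, 0]}
    - {"claw": 0.6, "linear": [-0.8, 0, 0], "rotation": [0, 0, 0]}
    - {"claw": 0.6, "linear": [-0.3, 0, 0], "rotation": [0, 0, 0]}
    - {"claw": 0.6, "linear": [0, 0, 0], "rotation": [0, 0, 0]}

```text
time: 65.6
position: [0.4393, 0.0238, 0.1697]
tool_rot: [0.938, 1.364, -0.922]
ft_force: [0.5, -0.9, -0.1]
grip_width: 0.398
```

```bash
python3 -c "
from h import *
go((.5,-.15,.26),-67)"
```

```text
t 65.6 pos [0.4393 0.0238 0.1697] f [ 0.5 -0.9 -0.1] w_mm 34.6 q [-1.01 -0.19  0.82  2.04  0.14  1.23 -1.44]
 lin units [-3.66 -0.25  7.34] in goal frame [-3.61 -0.48  7.35] rot units [-0.018 -0.004 -0.005]
```

All four screws reached their stops, with reaction torques of about 0.7 N m. I move clear and check.

Call:
play_rows:
  targets:
    - {"claw": 0.6, "linear": [-0.2, 0, 0.5], "rotation": [0, 0, 0]}
    - {"claw": 0.6, "linear": [-0.3, 0, 1], "rotation": [0, 0, 0]}
    - {"claw": 0.6, "linear": [-0.5, 0, 1], "rotation": [0, 0, 0]}
    - {"claw": 0.6, "linear": [-0.6, 0, 1], "rotation": [0, 0, 0]}
    - {"claw": 0.6, "linear": [-0.6, 0, 1], "rotation": [0, 0, 0]}
    - {"claw": 0.6, "linear": [-0.6, 0, 1], "rotation": [0, 0, 0]}
    - {"claw": 0.6, "linear": [-0.5, 0, 1], "rotation": [0, 0, 0]}
    - {"claw": 0.6, "linear": [-0.3, 0, 0.7], "rotation": [0, 0, 0]}
    - {"claw": 0.6, "linear": [0, 0, 0], "rotation": [0, 0, 0]}

```text
time: 66.35
position: [0.5057, -0.1496, 0.2558]
tool_rot: [0.932, 1.368, -0.916]
ft_force: [0.1, 0.7, 0.1]
grip_width: 0.401
```

```bash
python3 - <<'E'
from h import *
go((.5,-.15,.26),-67)
T,im=shot('top','t9.png'); S,sc=shot('scene','s9.png'); W,iw=shot('wrist','w9f.png')
o=np.zeros((600,800,3),np.uint8)
A=cv2.resize(im[140:250,200:440],None,fx=1.6,fy=1.6,interpolation=cv2.INTER_CUBIC); B=cv2.resize(sc[175:275,320:520],None,fx=2,fy=2,interpolation=cv2.INTER_CUBIC)
o[:len(A),:A.shape[1]]=A; o[:len(B),400:400+B.shape[1]]=B; o[205:605,:640]=iw[:395]
cv2.imwrite('pics/fin.png',o)
E
```

```text
t 66.35 pos [ 0.5057 -0.1496  0.2558] f [0.1 0.7 0.1] w_mm 34.9 q [-0.87  0.04  1.17  1.74 -0.05  1.39 -0.89]
 lin units [-0.17 -0.22 -0.07] in goal frame [-0.17 -0.22 -0.07] rot units [-0.013 -0.004 -0.004]
```

View pics/fin.png

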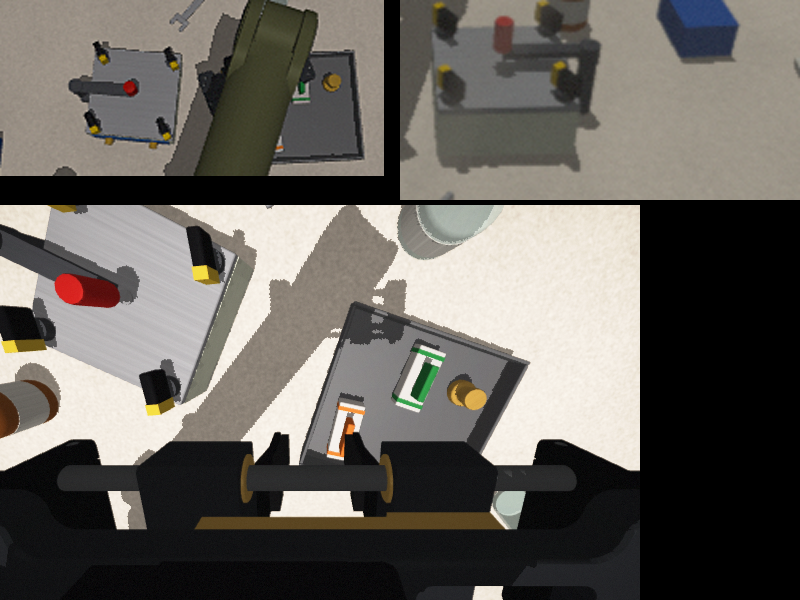

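The final composite shows the plate square on the chamber and seated all round. All four wings sit at the same angle, and green, orange and the fitting are still in the crate. I hand the job in.

```bash
python3 -c "
from h import *
print(close_job(), get_state()['time'])"
```

```text
the job is handed in; nothing more can be done
the job is handed in; nothing more can be done
```

The job is handed in; robot time was about 66 s of the 208 s allowed. There was no verdict on it.

- **Cassettes:** There were two blue-tabbed cassettes in the crate. Both are in the chamber, tab up and side by side in the -46 mm and 0 slots; I saw them there before the cover was swung. I saw no sign of either being knocked aside.
- **Cover:** I swung it onto its stop, where the reaction was about 32 N and the angle matched "straight over the chamber". I did not turn a screw until after that.
- **Round one (half-way):** The order was (+x,+y), (−x,−y), (−x,+y), (+x,−y), in the chamber's axes. Each wing ended within about 1° of 1.3 rad.
- **Round two (home):** The order was (+x,−y), (−x,+y), (+x,+y), (−x,−y). Each was turned until it stopped, with 0.68–0.77 N m of reaction torque.

**Last check:** The final pictures show the plate square and looking flush on the chamber, with all four wings at the same angle. Green, orange and the fitting are still in the crate.

- **Not measured:** I judged flushness by eye and by the screw stops. I compared no before-and-after positions for the other things on the bench, though nothing I saw had moved.
- **Small disagreement:** At the stops the gripper read 4–5° past the nominal 2.6 rad. I put this down to the fingers giving slightly under torque.
- **Close to a limit:** Joint 3 drifted to 1.19 rad against its 1.24 limit during round two. I stopped and ran a loop in clear air to bring it back; none of the readings I took was past the limit.

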